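# Sieve thin pegs from thick ones

### The job

First lift the offcut out of the tray and lay it flat on the bench, clear of the tray and the bin. Then take the slotted sieve by its grip bar, shake it over its bin until all three thin pegs have dropped through into the bin, tip the two thick pegs out over the pouring lip into the tray, and set the sieve back on top of its bin, level, centred and the same way round in line with it. Leave the glue bottle and the screw tin standing where they are.

Things in the scene. Friction and masses are not known exactly. Their poses are not given: they have to be found in the camera images.
- catch_bin: Fixed open plywood bin under the sieve, outer 224 x 114 mm (long along its x), 60 mm tall, walls and floor 6 mm. Origin: centre of its underside, on the bench. The sieve's x points the same way as the bin's at the start. Bin and tray may stand left and right or the other way round. A fixed toggle jig stands at x 0.22 to 0.38, y 0.13 to 0.33 m, about 0.1 m tall.
- tray: Fixed open square plywood tray for the thick pegs, outer 162 x 162 mm, 50 mm tall, walls and floor 6 mm. Origin: centre of its underside, on the bench. In front of bin and tray the bench is free for x 0.25 to 0.34 m, y -0.40 to -0.20 m; an oil stone, a brush, a block plane and other tools lie further round.
- sieve: Loose wooden sieve, about 0.36 kg, 214 mm long (x), 130 mm wide (y) over its side flanges, resting level on the long walls of the bin. Origin: centre of its underside; z up; +x points to the open pouring lip. The other end and both sides have walls 40 mm high. 4 slots across the floor let thin pegs through; side ledges carry the thick pegs over the slots.
- sieve_handle (a point): Centre of the sieve's dark grip bar, 69 mm above the sieve's underside, over its middle; the sieve's axes. The bar runs along y: 18 mm thick (x), 26 mm tall (z), 96 mm clear between two posts. It is gripped from above across x, firmly (60 to 80 N), so that it does not swing in the fingers.
- sieve_lip (a point): Middle of the edge of the pouring lip: x = +107, z = +20 mm in the sieve's frame. The lip is a ramp 98 mm wide that rises 20 degrees over the last 44 mm. Tipped slowly, lip down, the thick pegs roll out between 20 and 40 degrees.
- sieve_floor (a point): Middle of the sieve's floor top, 4 mm above its underside; the sieve's axes. The floor has slots 22 mm wide (x), bars of 18 to 22 mm between, from x = -101 to +63 mm. Pegs lie along y and roll along x; moving the sieve to and fro along x by some 40 mm at about 0.2 m/s, just above the bin, rolls the thin ones into the slots.
- offcut_c (a point): Centre of a hardwood offcut, 40 x 130 x 30 mm (x, y, z; long along its y), 0.125 kg, lying in the tray at the start.
- thin_0_c (a point): Centre of a thin wooden peg, round, 16 mm across, 60 mm long along its y, in the sieve at the start.
- thin_1_c (a point): Centre of a thin wooden peg, round, 16 mm across, 60 mm long along its y, in the sieve at the start.
- thin_2_c (a point): Centre of a thin wooden peg, round, 16 mm across, 60 mm long along its y, in the sieve at the start.
- thick_0_c (a point): Centre of a thick wooden peg, round, 32 mm across, 90 mm long along its y, in the sieve at the start.
- thick_1_c (a point): Centre of a thick wooden peg, round, 32 mm across, 90 mm long along its y, in the sieve at the start.
- glue_bottle_c (a point): Bystander, to be left alone: bottle with a conical nozzle, 63 mm across, 188 mm tall, upright (easily knocked over). The point is its centre, half-way up.
- screw_tin_c (a point): Bystander, to be left alone: open round tin of screws, 74 mm across, 34 mm tall. The point is its centre, half-way up.
- tape_roll_c (a point): Bystander, to be left alone: (this one fixed) roll of tape lying flat, 96 mm across, 25 mm tall. The point is its centre, half-way up.

How it is judged:
On the way, in this order (a step that is already met when the one before it is completed fails the run):
1. the offcut lies on the bench, let go, clear of tray and bin, with the thick pegs still in the sieve (height (world z) of offcut_c below 0.022 m and angle between offcut's own z axis and vertical below 0.15 rad and contact force between the fingers and offcut below 0.1 N and contact force between offcut and tray below 0.05 N and contact force between offcut and catch_bin below 0.05 N and horizontal distance between offcut_c and tray above 0.09 m and x of thick_0_c in the frame of sieve between -0.107 and 0.107 m and y of thick_0_c in the frame of sieve between -0.049 and 0.049 m and z of thick_0_c in the frame of sieve between 0 and 0.06 m and x of thick_1_c in the frame of sieve between -0.107 and 0.107 m and y of thick_1_c in the frame of sieve between -0.049 and 0.049 m and z of thick_1_c in the frame of sieve between 0 and 0.06 m), for 0.2 s.
2. all three thin pegs are in the bin while both thick pegs are still in the sieve (x of thin_0_c in the frame of catch_bin between -0.106 and 0.106 m and y of thin_0_c in the frame of catch_bin between -0.051 and 0.051 m and z of thin_0_c in the frame of catch_bin between 0 and 0.05 m and x of thin_1_c in the frame of catch_bin between -0.106 and 0.106 m and y of thin_1_c in the frame of catch_bin between -0.051 and 0.051 m and z of thin_1_c in the frame of catch_bin between 0 and 0.05 m and x of thin_2_c in the frame of catch_bin between -0.106 and 0.106 m and y of thin_2_c in the frame of catch_bin between -0.051 and 0.051 m and z of thin_2_c in the frame of catch_bin between 0 and 0.05 m and x of thick_0_c in the frame of sieve between -0.107 and 0.107 m and y of thick_0_c in the frame of sieve between -0.049 and 0.049 m and z of thick_0_c in the frame of sieve between 0 and 0.06 m and x of thick_1_c in the frame of sieve between -0.107 and 0.107 m and y of thick_1_c in the frame of sieve between -0.049 and 0.049 m and z of thick_1_c in the frame of sieve between 0 and 0.06 m), for 0.2 s.
3. both thick pegs are in the tray (x of thick_0_c in the frame of tray between -0.075 and 0.075 m and y of thick_0_c in the frame of tray between -0.075 and 0.075 m and z of thick_0_c in the frame of tray between 0 and 0.06 m and x of thick_1_c in the frame of tray between -0.075 and 0.075 m and y of thick_1_c in the frame of tray between -0.075 and 0.075 m and z of thick_1_c in the frame of tray between 0 and 0.06 m), for 0.2 s.
At the end, for the whole second after the job is handed in: Thin pegs in the bin, below its rim; thick pegs in the tray; sieve level (0.06 rad) on the bin, lip the way it began, middle within 30 mm along and 12 mm across the bin's middle, in line within 0.12 rad; offcut flat on the bench, clear of tray and bin; all released and at rest (all of step 3 and x of thin_0_c in the frame of catch_bin between -0.106 and 0.106 m and y of thin_0_c in the frame of catch_bin between -0.051 and 0.051 m and z of thin_0_c in the frame of catch_bin between 0 and 0.05 m and x of thin_1_c in the frame of catch_bin between -0.106 and 0.106 m and y of thin_1_c in the frame of catch_bin between -0.051 and 0.051 m and z of thin_1_c in the frame of catch_bin between 0 and 0.05 m and x of thin_2_c in the frame of catch_bin between -0.106 and 0.106 m and y of thin_2_c in the frame of catch_bin between -0.051 and 0.051 m and z of thin_2_c in the frame of catch_bin between 0 and 0.05 m and x of sieve_handle in the frame of catch_bin between -0.03 and 0.03 m and y of sieve_handle in the frame of catch_bin between -0.012 and 0.012 m and z of sieve_handle in the frame of catch_bin between 0.123 and 0.135 m and angle between sieve's own z axis and vertical below 0.06 rad and angle between the x axis of sieve and the x axis of catch_bin, either way round below 0.12 rad and x of sieve_lip in the frame of catch_bin above 0.05 m and height (world z) of offcut_c below 0.022 m and angle between offcut's own z axis and vertical below 0.15 rad and contact force between the fingers and offcut below 0.1 N and contact force between offcut and tray below 0.05 N and contact force between offcut and catch_bin below 0.05 N and horizontal distance between offcut_c and tray above 0.09 m and linear speed of each of thin_0, thin_1, thin_2, thick_0, thick_1, sieve, offcut below 0.03 m/s); the robot touches nothing.
It fails at once if the glue bottle is tipped or shifted by more than 30 mm (distance of glue_bottle_c from where it was at the start of the episode above 0.03 m or angle between glue_bottle_c's own z axis and vertical above 0.4 rad).
It fails at once if the screw tin is shifted by more than 30 mm (distance of screw_tin_c from where it was at the start of the episode above 0.03 m).
It also fails if it takes over 64 s, if anything falls off the work surface, if the arm or the gripper's body presses on something with over 40 N, if the wrist force passes 120 N, or if a joint passes its speed limit or range.

### The arm

A 6-joint arm with a two-finger parallel gripper is mounted at the origin on the work surface; the furniture and walls round the work are solid. World frame = base frame: x ahead of the robot, y to its left, z up, the work surface at z = 0. Lengths are in m, angles in rad, forces in N, time in s.
With the tool pointing down it reaches from about 0.325 to 0.775 m from the base axis. Payload 9.3 kg.
Tool frame: the origin (TCP) lies midway between the tips of the shut fingers; the grasp point (between the pads) lies 19 mm behind it; x points along the fingers, y is the direction in which the jaws open and shut, and the axes are right-handed (so a half turn about x gives the same grasp; the last joint's range is limited). The gripper opens to 85 mm and grips with 20 to 120 N. Pads are 22 mm wide; open, the fingers measure 114 mm over their backs; the gripper's body (76 mm by 85 mm) begins 54 mm behind the grasp point. The pads swing forward as they close: fully open they stand 13 mm farther back than shut.
Start: joints at [1.125, 0.259, 0.021, 1.334, 0, 1.418], TCP at [0.159, 0.527, 0.231] pointing down, gripper open.
Joint ranges: [-3.04, 3.04], [-0.91, 1.82], [-1.04, 1.36], [-1.92, 1.95], [-1.52, 1.45], [-3.14, 3.14]. Speed limits (rad/s): [2.22, 2.22, 2.79, 3.14, 3.14, 3.14].

### API

Orientations are given as a rotation vector (axis times angle).
In Python, from plant import robot gives the robot as it stands.
- The arm moves only by the tool step_arm, never from a script. Its argument "moves" is a list of rows, each a list of 5 numbers: the shift along the tool's x, y, z in m, then the turn about the tool's x in degrees, then the opening, from 0 (shut) to 1 (fully open). In form: [[dx, dy, dz, yaw, hand], ...]. A call has 1 to 5 rows; each row is the pose to reach, as a shift and turn from the pose commanded when the call began, along the tool's axes at that moment; what a row does not reach only later rows make up. A row lasts 1/12 s, in which the tool goes at most 41.7 mm and 7.16 degrees, less where a joint would pass 70% of its speed; a pose out of reach is approached as far as the arm can. A call with a gripper value outside its range is refused whole. The fingers move at their own pace and stop on an object; "squeeze" is the grip in N (left out, the last holds). Time passes only in rows, so rows that repeat a pose let the fingers close. It gives the time, the measured TCP pose, the force and the opening at its end, in the units of the state.
- robot.observe(): the state, without advancing time (a new reading comes with each control period).
- robot.snapshot(name): name is "side" or "top" or "wrist"; returns the picture (400x640x3 uint8, red, green, blue); there is no depth.
- robot.get_calibration(name): a dict with "fx", "fy", "cx", "cy" (pixels), "rvec" (rotation vector, rad) and "tvec" (3), from world to camera coordinates, as OpenCV has them. Camera axes: x right, y down, z forward; pixel columns grow to the right and rows downward; lengths in m; the calibration is good to about 2 mm. A picture is of the moment at which its call begins: read the wrist's pose just before it. get_calibration takes no time and is no camera call; for the wrist camera it gives the pose at the moment of the call.
- robot.hand_in(): hands the job in, once; it reports no verdict.
Trained networks look in the newest picture that a camera, given by its name, has taken for a name from the list of things; names that differ only in an ending like _2 or _b are one class to them, and where a whole thing is asked for, a point or a joint stands for the part that bears it (a point fixed in the world has none). Each returns a list of dicts, best first, with "p" (0 to 1); they miss things now and then, are a little off and sometimes report something else, mostly with a low value. They report only what shows in the picture. A call takes as long as a camera call.
- robot.boxes_of(camera, name): "pixel" ([column, row] in pixels, amid what is visible of it).
- robot.outline_of(camera, name): "region" (400x640 bool, what is visible of it) and "pixel" ([column, row] in pixels, amid what is visible of it).
The state is a dict: "t": time; "qpos": joint angles; "joint_vel": joint speeds; "effort": joint torques, N m; "tcp_pos": TCP position; "tool_rot": TCP orientation; "force": force on the tool from outside, world axes, zero at the start; "torque": the same for the moment, N m; "gripper_width": finger opening in m.
Only numpy, scipy, OpenCV 4.12 (cv2) and the standard library are available. Lean on these libraries where they do the work, as an engineer would, in place of code of your own. Each camera call takes 0.05 s, during which the arm holds its last target.

## Working session

There is one attempt and no reset: what is moved stays moved. The work goes in short steps, Python scripts to look and compute and a tool call to move; the robot and the scene stay as the last step left them, time stands still between calls to the robot, and variables do not carry over. Pictures are saved under pics/ and viewed, and the job is handed in when it is done.

Besides the shell and the picture viewer there is one more tool, called after ">>>" as name(argument=value, ...) on one line, values as JSON. step_arm: Moves the arm, as the interface text tells. Its arguments: {"type":"object","properties":{"moves":{"type":"array","items":{"type":"array","items":{"type":"number"}}},"squeeze":{"type":"number"}},"required":["moves"]}

```bash
ls; mkdir -p pics; python3 - <<'E'
from plant import robot
import cv2
print(robot.observe())
for n in ["side","top","wrist"]:
    im=robot.snapshot(n); cv2.imwrite(f"pics/{n}0.png",im[:,:,::-1]); print(n,robot.get_calibration(n))
E
```

```text
pics
{'t': 0.0, 'qpos': array([ 1.12540236e+00,  2.59199450e-01,  2.07415772e-02,  1.33371725e+00,
       -3.21896818e-05,  1.41816496e+00]), 'joint_vel': array([ 3.47161155e-04,  4.44741368e-05, -8.28943939e-04,  1.25304634e-03,
        1.37618478e-03, -3.17668675e-04]), 'effort': array([ 2.44755174e-03, -5.55634546e+01,  3.44533467e+01,  1.38525496e-02,
        6.45281034e-05, -3.12601060e-05]), 'tcp_pos': array([0.15862981, 0.52631727, 0.23065429]), 'tool_rot': array([ 0.22875319,  1.55893013, -0.23084401]), 'force': array([-0.01290825, -1.27524484,  1.51127859]), 'torque': array([ 0.03200565, -0.05113848, -0.04999642]), 'gripper_width': 0.08504128071993157}
side {'fx': 383.4307376145186, 'fy': 383.4307376145186, 'cx': 316.2280627546777, 'cy': 191.99447381689757, 'rvec': array([ 0.08544748, -2.6554118 ,  1.60523942]), 'tvec': array([0.44902844, 0.16729897, 1.00016398])}
top {'fx': 415.61913170275403, 'fy': 415.61913170275403, 'cx': 319.212772911536, 'cy': 193.1984505909558, 'rvec': array([ 2.15909183, -2.13940644,  0.1853451 ]), 'tvec': array([-0.12737678,  0.45438744,  1.41539149])}
wrist {'fx': 284.9390562078577, 'fy': 284.9390562078577, 'cx': 319.61543006983095, 'cy': 197.2285363376853, 'rvec': array([-2.29763946, -1.7077518 , -0.28358045]), 'tvec': array([-0.54964264, -0.04060717,  0.38045747])}
```

View pics/side0.png

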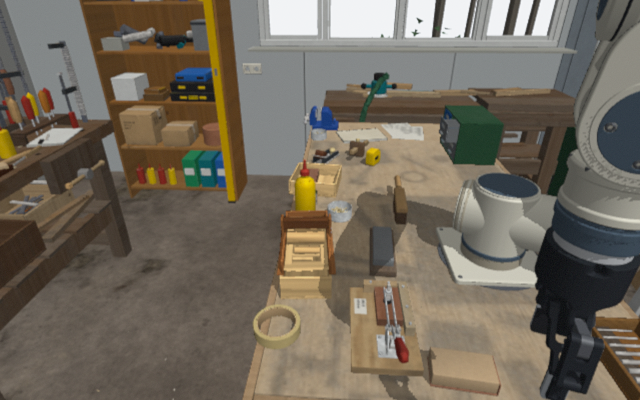

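View pics/top0.png

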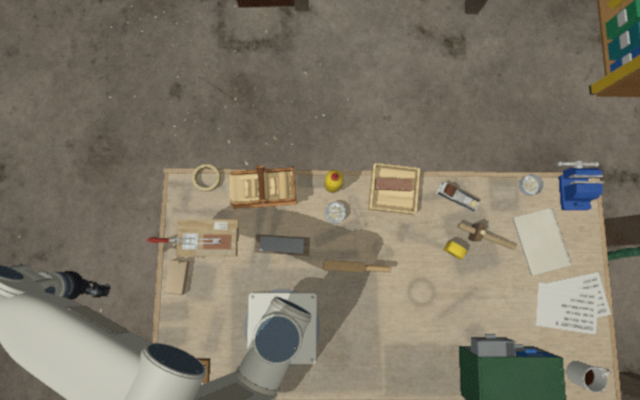

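View pics/wrist0.png

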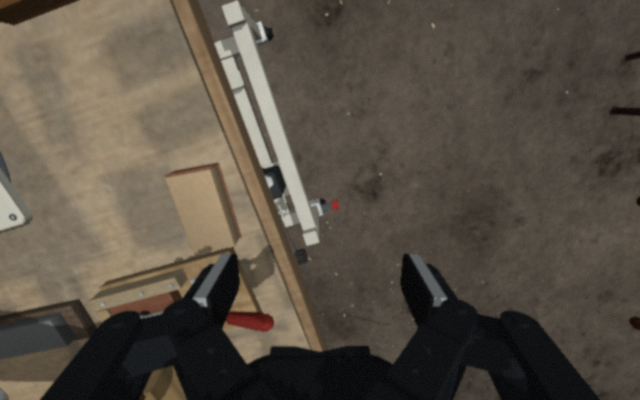

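```bash
cat > h.py <<'E'
from plant import robot
import cv2, numpy as np
from scipy.spatial.transform import Rotation as R
def cal(n):
    c=robot.get_calibration(n); K=np.array([[c['fx'],0,c['cx']],[0,c['fy'],c['cy']],[0,0,1.]])
    return K,R.from_rotvec(c['rvec']).as_matrix(),np.array(c['tvec'])
def onplane(n,pix,z,C=None):
    K,r,t=C or cal(n); d=r.T@np.linalg.inv(K)@np.array([pix[0],pix[1],1.]); o=-r.T@t
    return o+d*(z-o[2])/d[2]
def proj(n,P,C=None):
    K,r,t=C or cal(n); p=K@(r@np.asarray(P,float)+t); return p[:2]/p[2]
def st():
    s=robot.observe(); print('t',round(s['t'],2),'tcp',s['tcp_pos'].round(4),'F',s['force'].round(1),'w',round(s['gripper_width'],4)); 
    print(R.from_rotvec(s['tool_rot']).as_matrix().round(4), s['qpos'].round(3)); return s
E
python3 - <<'E'
from h import *
st()
zs=dict(catch_bin=.06,tray=.05,sieve=.08,sieve_handle=.142,offcut_c=.036,thin_0_c=.075,thick_0_c=.085,glue_bottle_c=.094,screw_tin_c=.017,tape_roll_c=.012,sieve_lip=.08)
for cam in ["top","side"]:
    for n,z in zs.items():
        o=robot.outline_of(cam,n)
        print(cam,n,[(np.round(d['pixel']).tolist(),round(d['p'],2),int(d['region'].sum()),onplane(cam,d['pixel'],z)[:2].round(3).tolist()) for d in o[:3]])
        if o: np.save(f"/tmp/{cam}_{n}.npy",o[0]['region'])
im=robot.snapshot('top')
cv2.imwrite('pics/topc.png',cv2.resize(im[150:230,150:430],None,fx=2.85,fy=2.85,interpolation=cv2.INTER_CUBIC)[:,:,::-1])
im=robot.snapshot('side')
cv2.imwrite('pics/sidec.png',cv2.resize(im[150:310,240:400],None,fx=3.7,fy=3.7,interpolation=cv2.INTER_CUBIC)[:,:,::-1])
print(robot.observe()['t'])
E
```

```text
t 0.15 tcp [0.1586 0.5264 0.2308] F [-0.   0.5  0.8] w 0.0856
[[-5.000e-04  2.886e-01  9.574e-01]
 [-9.000e-04  9.574e-01 -2.886e-01]
 [-1.000e+00 -1.000e-03 -2.000e-04]] [1.125 0.259 0.021 1.334 0.    1.418]
top catch_bin [([253.0, 190.0], 0.52, 218, [0.459, 0.104]), ([393.0, 191.0], 0.41, 1896, [0.462, -0.378]), ([196.0, 175.0], 0.18, 274, [0.51, 0.3])]
top tray [([392.0, 189.0], 0.93, 1694, [0.472, -0.374]), ([284.0, 186.0], 0.67, 241, [0.478, 0.001])]
top sieve [([256.0, 190.0], 0.89, 1729, [0.458, 0.092])]
top sieve_handle []
top offcut_c [([395.0, 182.0], 0.93, 469, [0.499, -0.389]), ([266.0, 187.0], 0.47, 122, [0.476, 0.063]), ([259.0, 188.0], 0.41, 1597, [0.473, 0.088])]
top thin_0_c []
top thick_0_c [([283.0, 184.0], 0.83, 244, [0.479, 0.001])]
top glue_bottle_c [([334.0, 181.0], 0.86, 357, [0.487, -0.17]), ([392.0, 191.0], 0.23, 1794, [0.456, -0.368])]
top screw_tin_c [([333.0, 214.0], 0.81, 357, [0.384, -0.173]), ([202.0, 170.0], 0.38, 294, [0.537, 0.295])]
top tape_roll_c []
top sieve_lip [([258.0, 190.0], 0.6, 1482, [0.459, 0.084])]
side catch_bin [([305.0, 281.0], 0.67, 1494, [0.461, 0.196])]
side tray [([325.0, 178.0], 0.84, 1009, [0.444, -0.34])]
side sieve [([306.0, 242.0], 0.56, 2259, [0.47, 0.08]), ([306.0, 238.0], 0.45, 497, [0.471, 0.064])]
side sieve_handle [([305.0, 244.0], 0.77, 2407, [0.462, 0.175])]
side offcut_c []
side thin_0_c []
side thick_0_c []
side glue_bottle_c [([304.0, 190.0], 0.75, 868, [0.495, -0.166]), ([304.0, 241.0], 0.5, 2505, [0.473, 0.094])]
side screw_tin_c [([342.0, 209.0], 0.84, 421, [0.383, -0.193]), ([309.0, 245.0], 0.5, 2233, [0.468, 0.003])]
side tape_roll_c [([281.0, 333.0], 0.58, 1291, [0.5, 0.296])]
side sieve_lip [([307.0, 242.0], 0.78, 2256, [0.468, 0.081])]
1.35
```

View pics/topc.png

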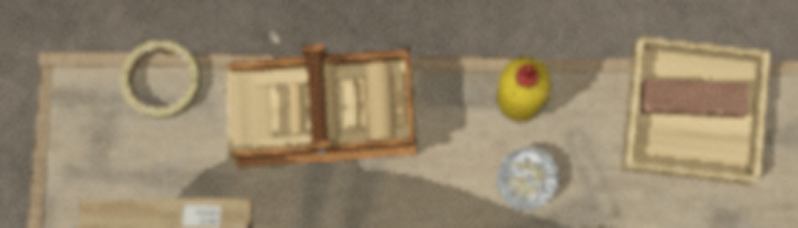

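View pics/sidec.png

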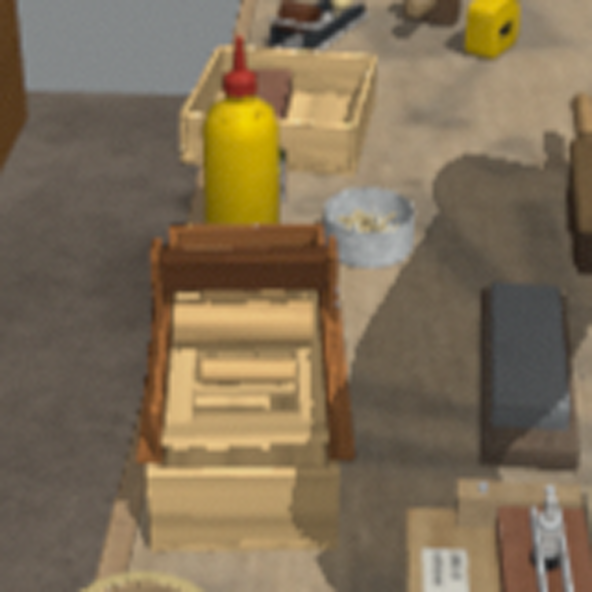

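```bash
cat >> h.py <<'E'
def go(P,az=None):
    s=robot.observe(); M=R.from_rotvec(s['tool_rot']).as_matrix()
    d=M.T@(np.array(P)-s['tcp_pos']); a=np.degrees(np.arctan2(M[1,1],M[0,1]))
    y=0 if az is None else (a-az+180)%360-180
    print('go',d.round(4).tolist(),'yaw',round(y,1),'az now',round(a,1),'dist',np.linalg.norm(d).round(3))
E
python3 - <<'E'
from h import *
K,r,t=cal('wrist'); s=robot.observe(); M=R.from_rotvec(s['tool_rot']).as_matrix()
c=-r.T@t; print('cam off tool',M.T@(c-s['tcp_pos']), 'cam axes in tool\n',(r@M).round(3))
cr=lambda x,y:(x/2.85+150-.3,y/2.85+150-.3)
T=[onplane('top',cr(*p),.05)[:2] for p in [(640,38),(770,50),(757,180),(625,168)]]
T=np.array(T);print('tray',T.round(3),T.mean(0), [np.linalg.norm(T[i]-T[i-1]).round(3) for i in range(4)])
for n in T[0]-T[1],T[3]-T[2],T[0]-T[3],T[1]-T[2]: print(np.degrees(np.arctan2(n[1],n[0])))
S=np.array([onplane('top',cr(*p),.1)[:2] for p in [(230,62),(412,50),(415,152),(233,162)]]);print('sieve',S.round(3),S.mean(0))
O=np.array([onplane('top',cr(*p),.036)[:2] for p in [(642,79),(748,81),(748,115),(642,111)]]);print('offc',O.round(3),O.mean(0))
for p in [(322,266),(395,268),(308,245),(240,240)]: print(onplane('top',p,.03)[:2])
for p in [(333,172)]: print('edge',onplane('top',p,0)[:2])
go((0.40,0.09,0.30),90)
E
```

```text
cam off tool [-1.41926441e-01 -7.21495761e-05 -8.49840114e-02] cam axes in tool
 [[-0.     1.    -0.   ]
 [-0.324  0.     0.946]
 [ 0.946  0.     0.324]]
tray [[ 0.563 -0.315]
 [ 0.549 -0.476]
 [ 0.388 -0.455]
 [ 0.401 -0.295]] [ 0.47536896 -0.38521255] [np.float64(0.162), np.float64(0.161), np.float64(0.162), np.float64(0.16)]
85.29169052181592
85.3437468750087
-7.152882529491241
-7.2806920509965884
sieve [[ 0.516  0.176]
 [ 0.533 -0.037]
 [ 0.412 -0.043]
 [ 0.398  0.168]] [0.46473845 0.06591416]
offc [[ 0.514 -0.319]
 [ 0.513 -0.451]
 [ 0.47  -0.45 ]
 [ 0.474 -0.319]] [ 0.49271313 -0.384573  ]
[ 0.20497829 -0.13478494]
[ 0.20007633 -0.3848488 ]
[ 0.27578575 -0.08613887]
[0.29090306 0.14760997]
edge [ 0.53919754 -0.17304371]
go [-0.0687, -0.3484, 0.357] yaw -16.8 az now 73.2 dist 0.504
```

>>> step_arm(moves=[[-0.069,-0.348,0.357,-16.8,0.8],[-0.069,-0.348,0.357,-16.8,0.8],[-0.069,-0.348,0.357,-16.8,0.8],[-0.069,-0.348,0.357,-16.8,0.8],[-0.069,-0.348,0.357,-16.8,0.8]])

```text
t: 1.77
tcp_pos: [0.257, 0.348, 0.2596]
tool_rot: [-0.001, 1.571, 0.001]
force: [1.4, 0.6, -0.2]
gripper_width: 0.0685
```

```bash
python3 - <<'E'
from h import *
st(); go((0.40,0.09,0.30),90)
E
```

```text
t 1.77 tcp [0.257  0.348  0.2596] F [ 1.4  0.6 -0.2] w 0.0685
[[ 3.0e-04 -1.7e-03  1.0e+00]
 [ 2.0e-04  1.0e+00  1.7e-03]
 [-1.0e+00  2.0e-04  3.0e-04]] [ 0.74   0.049 -0.164  1.358 -0.     0.739]
go [-0.0404, -0.2583, 0.1425] yaw 0.1 az now 90.1 dist 0.298
```

>>> step_arm(moves=[[-0.04,-0.258,0.142,0,0.8],[-0.04,-0.258,0.142,0,0.8],[-0.04,-0.258,0.142,0,0.8],[-0.04,-0.258,0.142,0,0.8],[-0.04,-0.258,0.142,0,0.8]])

```text
t: 2.18
tcp_pos: [0.3567, 0.167, 0.288]
tool_rot: [-0.0, 1.57, 0.001]
force: [1.4, 1.1, -0.7]
gripper_width: 0.0682
```

>>> step_arm(moves=[[-0.012,-0.078,0.043,0,0.8],[-0.012,-0.078,0.043,0,0.8],[-0.012,-0.078,0.043,0,0.8],[-0.012,-0.078,0.043,0,0.8]])

```text
t: 2.52
tcp_pos: [0.4007, 0.0886, 0.2994]
tool_rot: [0.003, 1.571, -0.004]
force: [0.2, 0.2, -0.2]
gripper_width: 0.068
```

```bash
python3 - <<'E'
from h import *
s=st(); C=cal('wrist'); im=robot.snapshot('wrist'); cv2.imwrite('pics/w1.png',im[:,:,::-1]); np.savez('/tmp/w1.npz',K=C[0],r=C[1],t=C[2])
for n in ['thin_0_c','thick_0_c','sieve_handle','sieve_lip','sieve','catch_bin']:
    print(n,[(np.round(d['pixel'],1).tolist(),round(d['p'],2)) for d in robot.boxes_of('wrist',n)[:4]])
E
```

```text
t 2.52 tcp [0.4007 0.0886 0.2994] F [ 0.2  0.2 -0.2] w 0.068
[[ 2.0e-04  4.5e-03  1.0e+00]
 [-2.0e-04  1.0e+00 -4.5e-03]
 [-1.0e+00 -2.0e-04  2.0e-04]] [ 0.013  0.004 -0.11   1.456 -0.     0.017]
thin_0_c [([239.0, 222.3], 0.51)]
thick_0_c [([253.0, 224.4], 0.63), ([327.3, 211.5], 0.25)]
sieve_handle [([310.6, 212.8], 0.59), ([318.2, 203.8], 0.3)]
sieve_lip [([312.0, 210.9], 0.83)]
sieve [([309.6, 210.5], 0.82)]
catch_bin [([320.6, 203.8], 0.68)]
```

View pics/w1.png

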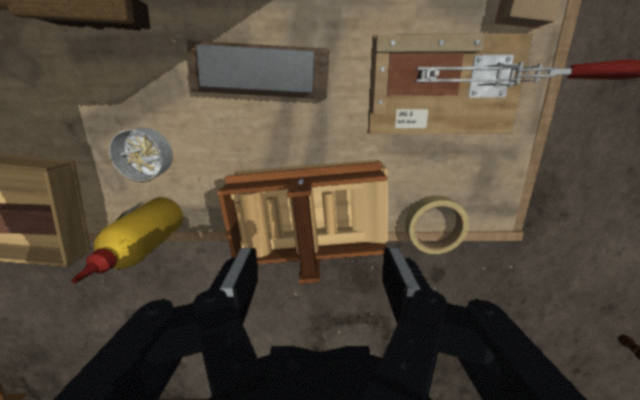

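```bash
python3 - <<'E'
import cv2
im=cv2.imread('pics/w1.png')
cv2.imwrite('pics/w1c.png',cv2.resize(im[150:290,205:405],None,fx=4,fy=4,interpolation=cv2.INTER_CUBIC))
E
```

```text
(no output)
```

View pics/w1c.png

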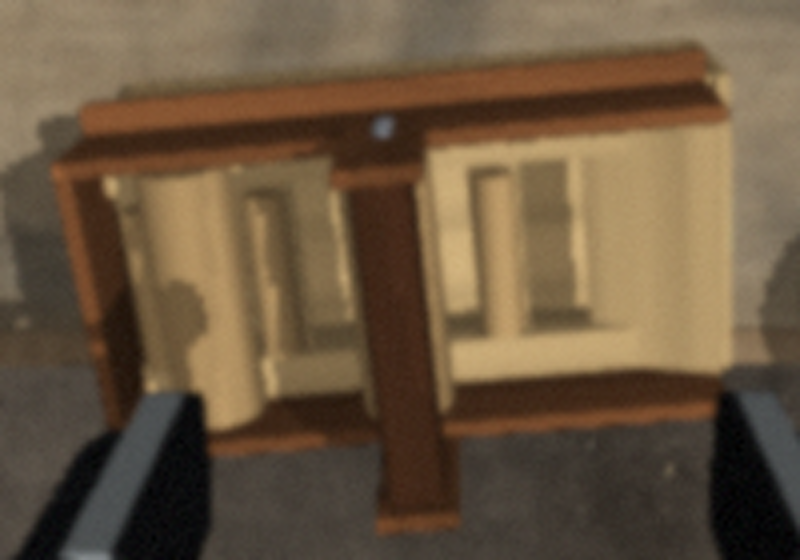

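```bash
python3 - <<'E'
from h import *
d=np.load('/tmp/w1.npz'); C=(d['K'],d['r'],d['t'])
f=lambda x,y,z:onplane('wrist',(x/4+205-.4,y/4+150-.4),z,C)[:2]
a,b=f(380,187,.142),f(412,488,.142)
print('bar',a.round(4),b.round(4),(a+b)/2,np.linalg.norm(a-b),np.degrees(np.arctan2(*(b-a)[::-1])))
# wall tops z=.1: near-left corner, far-right etc
for p in [(55,168),(727,118),(105,455),(728,412)]: print(p,f(*p,.1).round(4))
a,b=f(55,168,.1),f(727,118,.1); print(np.linalg.norm(a-b),np.degrees(np.arctan2(*(b-a)[::-1])))
im=robot.snapshot('top');
P=np.array([.465,.066,.142])
go((.40,-.20,.30),None)
E
```

```text
bar [0.4172 0.0668] [0.5142 0.0739] [0.46569343 0.07032885] 0.09721655325367505 4.210185056551895
(55, 168) [ 0.4247 -0.0384]
(727, 118) [0.4094 0.1717]
(105, 455) [ 0.5284 -0.0336]
(728, 412) [0.5126 0.1795]
0.21068732425198125 94.18159738029391
go [-0.0006, -0.2918, 0.0003] yaw 0 az now 90.1 dist 0.292
```

>>> step_arm(moves=[[0,-0.41,0.09,90,0.8],[0,-0.41,0.09,90,0.8],[0,-0.41,0.09,90,0.8],[0,-0.41,0.09,90,0.8],[0,-0.41,0.09,90,0.8]])

```text
t: 3.33
tcp_pos: [0.4442, -0.1138, 0.2996]
tool_rot: [0.492, 1.513, -0.493]
force: [1.4, 0.4, 1.1]
gripper_width: 0.0685
```

```bash
python3 - <<'E'
from h import *
st(); go((.49,-.32,.30),0)
E
```

```text
t 3.33 tcp [ 0.4442 -0.1138  0.2996] F [1.4 0.4 1.1] w 0.0685
[[ 6.000e-04  5.883e-01  8.086e-01]
 [-3.000e-04  8.086e-01 -5.883e-01]
 [-1.000e+00  2.000e-04  6.000e-04]] [-0.434  0.088 -0.02   1.462  0.     0.195]
go [-0.0003, -0.1398, 0.1583] yaw 54.0 az now 54.0 dist 0.211
```

>>> step_arm(moves=[[0,-0.14,0.158,54,0.8],[0,-0.14,0.158,54,0.8],[0,-0.14,0.158,54,0.8],[0,-0.14,0.158,54,0.8],[0,-0.14,0.158,54,0.8]])

```text
t: 3.75
tcp_pos: [0.4903, -0.3172, 0.2993]
tool_rot: [0.973, 1.342, -0.973]
force: [0.7, 0.3, 0.6]
gripper_width: 0.068
```

>>> step_arm(moves=[[0,0,0,18,0.8],[0,0,0,18,0.8],[0,0,0,18,0.8],[0,0,0,18,0.8]])

```text
t: 4.08
tcp_pos: [0.4903, -0.3155, 0.299]
tool_rot: [1.206, 1.212, -1.206]
force: [-0.5, 0.4, -0.7]
gripper_width: 0.0685
```

```bash
python3 - <<'E'
from h import *
st(); C=cal('wrist'); im=robot.snapshot('wrist'); np.savez('/tmp/w2.npz',K=C[0],r=C[1],t=C[2])
o=robot.outline_of('wrist','offcut_c'); print([(d['pixel'],d['p'],d['region'].sum(),onplane('wrist',d['pixel'],.036,C)) for d in o[:2]])
if o: 
    c=max(cv2.findContours(o[0]['region'].astype(np.uint8),0,2)[0],key=cv2.contourArea); b=cv2.boxPoints(cv2.minAreaRect(c)); P=np.array([onplane('wrist',p,.036,C)[:2] for p in b]); print(b,P,P.mean(0))
cv2.imwrite('pics/w2.png',im[:,:,::-1])
E
```

```text
t 4.08 tcp [ 0.4903 -0.3155  0.299 ] F [-0.5  0.4 -0.7] w 0.0685
[[-5.0e-04  1.0e+00  4.8e-03]
 [ 5.0e-04  4.8e-03 -1.0e+00]
 [-1.0e+00 -5.0e-04 -5.0e-04]] [-0.716  0.309  0.263  1.525  0.     0.85 ]
[([325.4, 202.2], 0.82, np.int64(2223), array([ 0.49783675, -0.37797852,  0.036     ]))]
[[307.56793 243.93773]
 [311.23962 159.48866]
 [338.49243 160.67357]
 [334.82074 245.12263]] [[ 0.47028434 -0.44872195]
 [ 0.4767366  -0.31284569]
 [ 0.51593605 -0.31436817]
 [ 0.5136884  -0.45060473]] [ 0.49416135 -0.38163514]
```

View pics/w2.png

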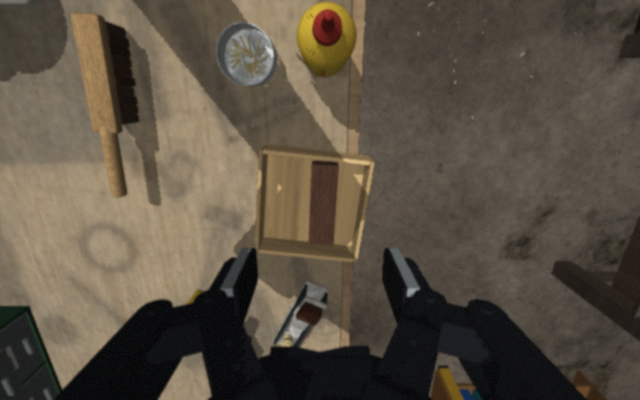

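```bash
python3 - <<'E'
from h import *
d=np.load('/tmp/w2.npz'); C=(d['K'],d['r'],d['t'])
T=np.array([onplane('wrist',p,.05,C)[:2] for p in [(263,147),(373,156),(357,262),(257,252)]]);print(T.round(3),T.mean(0))
for n in T[1]-T[0],T[2]-T[3],T[0]-T[3],T[1]-T[2]: print(np.degrees(np.arctan2(n[1],n[0])),np.linalg.norm(n))
print('brush',[onplane('wrist',p,.03,C)[:2].round(3) for p in [(135,120),(125,195)]],'edge',onplane('wrist',(352,200),0,C))
print('tin',onplane('wrist',(248,54),.034,C),'bottle',onplane('wrist',(328,20),.188,C))
go((.494,-.383,.12),-2)
E
```

```text
[[ 0.411 -0.293]
 [ 0.562 -0.305]
 [ 0.548 -0.473]
 [ 0.392 -0.456]] [ 0.47859744 -0.38151847]
-4.393893746644195 0.15167883180994685
-6.198852971359736 0.15695259589061025
83.35332786093416 0.16363626279382765
85.18558979795222 0.16845790901805996
brush [array([ 0.231, -0.26 ]), array([ 0.193, -0.37 ])] edge [ 0.54225445 -0.38692202  0.        ]
tin [ 0.3958384  -0.17628289  0.034     ] bottle [ 0.49464314 -0.17320873  0.188     ]
go [0.1793, 0.0031, 0.0677] yaw 2.6 az now 0.6 dist 0.192
```

>>> step_arm(moves=[[0.04,0.003,0.068,2.5,0.7],[0.08,0.003,0.068,2.5,0.7],[0.12,0.003,0.068,2.5,0.7],[0.16,0.003,0.068,2.5,0.7],[0.179,0.003,0.068,2.5,0.7]])

```text
t: 4.6
tcp_pos: [0.4932, -0.3838, 0.1183]
tool_rot: [1.234, 1.193, -1.234]
force: [0.6, -0.6, -0.4]
gripper_width: 0.0598
```

```bash
python3 - <<'E'
from h import *
st(); go((.494,-.383,.009),-2)
im=robot.snapshot('wrist'); cv2.imwrite('pics/w3.png',im[:,:,::-1])
E
```

```text
t 4.6 tcp [ 0.4932 -0.3838  0.1183] F [ 0.6 -0.6 -0.4] w 0.0598
[[ 1.000e-04  9.994e-01 -3.380e-02]
 [-2.000e-04 -3.380e-02 -9.994e-01]
 [-1.000e+00  1.000e-04  2.000e-04]] [-0.795  0.435 -0.005  1.131 -0.     0.809]
go [0.1093, 0.0007, -0.0009] yaw 0.1 az now -1.9 dist 0.109
```

View pics/w3.png

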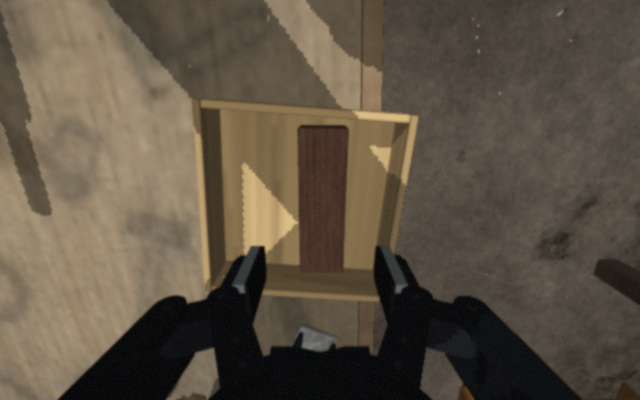

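>>> step_arm(moves=[[0.035,0,0,0,0.7],[0.07,0,0,0,0.7],[0.095,0,0,0,0.7],[0.109,0,0,0,0.7],[0.109,0,0,0,0.5]], squeeze=40)

```text
t: 5.07
tcp_pos: [0.4927, -0.3823, 0.0093]
tool_rot: [1.235, 1.198, -1.235]
force: [-0.2, 1.1, -1.0]
gripper_width: 0.0491
```

>>> step_arm(moves=[[0,0,0,0,0.2],[0,0,0,0,0.2],[0,0,0,0,0.2]], squeeze=40)

```text
t: 5.32
tcp_pos: [0.4943, -0.3844, 0.0133]
tool_rot: [1.235, 1.189, -1.235]
force: [0.3, -0.4, -1.8]
gripper_width: 0.0395
```

>>> step_arm(moves=[[-0.03,0,0,0,0.2],[-0.07,0,0,0,0.2],[-0.1,0,0,0,0.2],[-0.1,-0.04,-0.013,0,0.2],[-0.1,-0.08,-0.026,0,0.2]])

```text
t: 5.73
tcp_pos: [0.4168, -0.357, 0.1148]
tool_rot: [1.233, 1.184, -1.234]
force: [-0.9, -0.5, -2.2]
gripper_width: 0.0393
```

```bash
python3 - <<'E'
from h import *
st(); go((.305,-.31,.06),0)
E
```

```text
t 5.73 tcp [ 0.4168 -0.357   0.1148] F [-0.9 -0.5 -2.2] w 0.0393
[[ 0.0051  0.9994 -0.0347]
 [-0.0061 -0.0347 -0.9994]
 [-1.      0.0054  0.0059]] [-0.861  0.311 -0.21   1.042 -0.     0.744]
go [0.054, -0.1137, -0.0434] yaw -2.0 az now -2.0 dist 0.133
```

>>> step_arm(moves=[[0,-0.04,-0.015,-2,0.2],[0,-0.08,-0.03,-2,0.2],[0.02,-0.114,-0.043,-2,0.2],[0.055,-0.114,-0.043,-2,0.2],[0.085,-0.114,-0.043,-2,0.2]])

```text
t: 6.15
tcp_pos: [0.3018, -0.3081, 0.0277]
tool_rot: [1.209, 1.203, -1.211]
force: [0.6, 0.3, -1.8]
gripper_width: 0.0395
```

```bash
python3 - <<'E'
from h import *
st(); go((.305,-.31,.005),0); im=robot.snapshot('wrist'); cv2.imwrite('pics/w4.png',im[:,:,::-1])
E
```

```text
t 6.15 tcp [ 0.3018 -0.3081  0.0277] F [ 0.6  0.3 -1.8] w 0.0395
[[ 0.0028  1.     -0.0028]
 [-0.0045 -0.0028 -1.    ]
 [-1.      0.0028  0.0045]] [-0.991  0.224 -0.604  0.738 -0.     0.583]
go [0.0227, 0.0032, 0.0018] yaw -0.2 az now -0.2 dist 0.023
```

View pics/w4.png

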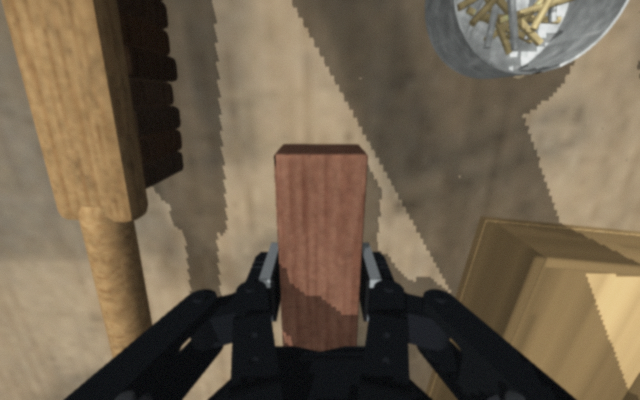

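>>> step_arm(moves=[[0.01,0,0,0,0.2],[0.017,0,0,0,0.2],[0.017,0,0,0,0.2]])

```text
t: 6.45
tcp_pos: [0.303, -0.3083, 0.0095]
tool_rot: [1.21, 1.209, -1.21]
force: [-1.1, 0.2, -1.6]
gripper_width: 0.0395
```

>>> step_arm(moves=[[0.003,0,0,0,0.2],[0.006,0,0,0,0.2],[0.006,0,0,0,0.2]])

```text
t: 6.7
tcp_pos: [0.3035, -0.3091, 0.0051]
tool_rot: [1.209, 1.205, -1.211]
force: [-3.0, 3.5, 17.8]
gripper_width: 0.0393
```

>>> step_arm(moves=[[-0.002,0,0,0,0.2],[-0.002,0,0,0,0.7],[-0.002,0,0,0,0.7],[-0.006,0,0,0,0.7],[-0.03,0,0,0,0.7]])

```text
t: 7.12
tcp_pos: [0.3017, -0.3065, 0.0314]
tool_rot: [1.212, 1.214, -1.211]
force: [-0.2, -0.6, -0.1]
gripper_width: 0.0596
```

>>> step_arm(moves=[[-0.04,0,0,0,0.7],[-0.08,0,0,0,0.7],[-0.12,0,0,0,0.7],[-0.16,0,0,0,0.7],[-0.2,0,0,0,0.7]])

```text
t: 7.53
tcp_pos: [0.3024, -0.3075, 0.2358]
tool_rot: [1.21, 1.208, -1.21]
force: [0.5, -1.3, -0.7]
gripper_width: 0.0599
```

```bash
python3 - <<'E'
from h import *
st(); im=robot.snapshot('wrist'); cv2.imwrite('pics/w5.png',im[:,:,::-1]); go((.4655,.0703,.26),94.2)
im=robot.snapshot('side'); cv2.imwrite('pics/s5.png',im[:,:,::-1]); 
E
```

```text
t 7.53 tcp [ 0.3024 -0.3075  0.2358] F [ 0.5 -1.3 -0.7] w 0.0599
[[ 2.0e-04  1.0e+00 -1.6e-03]
 [-3.0e-04 -1.6e-03 -1.0e+00]
 [-1.0e+00  2.0e-04  3.0e-04]] [-0.989  0.054 -0.219  1.298  0.     0.584]
go [-0.0194, 0.1612, -0.3799] yaw -94.3 az now -0.1 dist 0.413
```

View pics/w5.png

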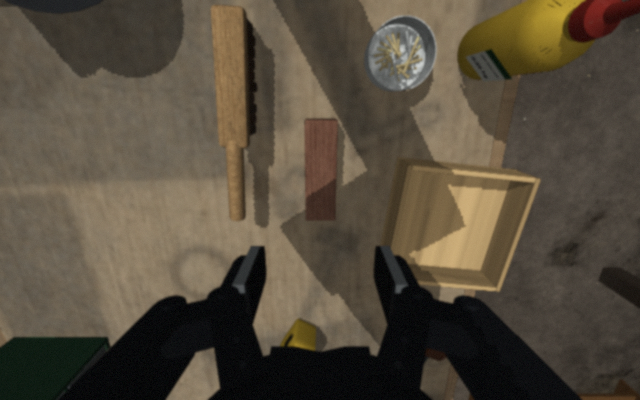

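>>> step_arm(moves=[[0,0.35,0.35,0,0.7],[0,0.35,0.35,0,0.7],[0,0.35,0.35,0,0.7],[0,0.35,0.35,0,0.7],[0,0.35,0.35,0,0.7]])

```text
t: 8.05
tcp_pos: [0.4511, -0.4566, 0.2328]
tool_rot: [1.211, 1.209, -1.21]
force: [-0.3, -1.4, 0.8]
gripper_width: 0.0598
```

>>> step_arm(moves=[[0,0.35,0.35,0,0.7],[0,0.35,0.35,0,0.7],[0,0.35,0.35,0,0.7],[0,0.35,0.35,0,0.7],[0,0.35,0.35,0,0.7]])

```text
t: 8.47
tcp_pos: [0.5763, -0.583, 0.2333]
tool_rot: [1.211, 1.211, -1.21]
force: [0.2, -1.2, -0.2]
gripper_width: 0.0596
```

```bash
python3 - <<'E'
from h import *
s=st(); print(np.hypot(*s['tcp_pos'][:2]))
E
```

```text
t 8.47 tcp [ 0.5763 -0.583   0.2333] F [ 0.2 -1.2 -0.2] w 0.0596
[[-0.0012  1.     -0.0015]
 [ 0.0016 -0.0015 -1.    ]
 [-1.     -0.0012 -0.0016]] [-0.893  0.831  1.032  1.773  0.     0.679]
0.819810832968813
```

>>> step_arm(moves=[[0,0.1,0.1,0,0.7],[0,0.1,0.1,0,0.7],[0,0.1,0.1,0,0.7],[0,0.1,0.1,0,0.7]])

```text
t: 8.8
tcp_pos: [0.5987, -0.6054, 0.2204]
tool_rot: [1.216, 1.218, -1.209]
force: [1.3, 0.4, 1.4]
gripper_width: 0.0598
```

```bash
python3 - <<'E'
from h import *
s=st(); print(np.hypot(*s['tcp_pos'][:2]))
E
```

```text
t 8.8 tcp [ 0.5987 -0.6054  0.2204] F [1.3 0.4 1.4] w 0.0598
[[-0.0037  1.     -0.0017]
 [ 0.0096 -0.0017 -1.    ]
 [-0.9999 -0.0037 -0.0096]] [-0.89   0.994  1.361  1.948  0.003  0.682]
0.8514211589791949
```

```bash
python3 - <<'E'
from h import *
go((.4655,.0703,.27),94.2)
E
```

```text
go [-0.0426, -0.1345, -0.6759] yaw -94.3 az now -0.1 dist 0.69
```

>>> step_arm(moves=[[-0.05,-0.134,-0.676,-94,0.7],[-0.05,-0.134,-0.676,-94,0.7],[-0.05,-0.134,-0.676,-94,0.7],[-0.05,-0.134,-0.676,-94,0.7],[-0.05,-0.134,-0.676,-94,0.7]])

```text
t: 9.22
tcp_pos: [0.5702, -0.4517, 0.2435]
tool_rot: [0.85, 1.396, -0.845]
force: [0.1, 0.3, 1.1]
gripper_width: 0.0595
```

```bash
python3 - <<'E'
from h import *
st();go((.4655,.0703,.27),94.2)
E
```

```text
t 9.22 tcp [ 0.5702 -0.4517  0.2435] F [0.1 0.3 1.1] w 0.0595
[[ 4.000e-03  8.863e-01  4.631e-01]
 [ 8.000e-04  4.631e-01 -8.863e-01]
 [-1.000e+00  3.900e-03  1.100e-03]] [-0.787  0.585  0.574  1.558  0.003  0.303]
go [-0.0265, 0.1491, -0.5111] yaw -66.6 az now 27.6 dist 0.533
```

>>> step_arm(moves=[[-0.026,0.149,-0.511,-66.6,0.7],[-0.026,0.149,-0.511,-66.6,0.7],[-0.026,0.149,-0.511,-66.6,0.7],[-0.026,0.149,-0.511,-66.6,0.7],[-0.026,0.149,-0.511,-66.6,0.7]])

```text
t: 9.63
tcp_pos: [0.5303, -0.2471, 0.2547]
tool_rot: [0.365, 1.535, -0.361]
force: [1.5, 0.6, 0.5]
gripper_width: 0.0598
```

```bash
python3 - <<'E'
from h import *
st();go((.4655,.0703,.27),94.2)
E
```

```text
t 9.63 tcp [ 0.5303 -0.2471  0.2547] F [1.5 0.6 0.5] w 0.0598
[[ 0.0054  0.447   0.8945]
 [ 0.001   0.8945 -0.447 ]
 [-1.      0.0033  0.0044]] [-0.581  0.312  0.155  1.411  0.004 -0.118]
go [-0.0154, 0.255, -0.1998] yaw -30.8 az now 63.4 dist 0.324
```

>>> step_arm(moves=[[-0.015,0.255,-0.2,-30.8,0.7],[-0.015,0.255,-0.2,-30.8,0.7],[-0.015,0.255,-0.2,-30.8,0.7],[-0.015,0.255,-0.2,-30.8,0.7],[-0.015,0.255,-0.2,-30.8,0.7]])

```text
t: 10.05
tcp_pos: [0.4896, -0.0435, 0.2647]
tool_rot: [-0.057, 1.564, 0.061]
force: [0.8, -0.0, 0.5]
gripper_width: 0.0597
```

```bash
python3 - <<'E'
from h import *
st();go((.4655,.0703,.20),94.2)
E
```

```text
t 10.05 tcp [ 0.4896 -0.0435  0.2647] F [ 0.8 -0.   0.5] w 0.0597
[[ 0.0063 -0.075   0.9972]
 [ 0.0025  0.9972  0.075 ]
 [-1.      0.002   0.0065]] [-0.262  0.146 -0.04   1.379  0.004 -0.337]
go [0.0648, 0.1151, -0.016] yaw 0.1 az now 94.3 dist 0.133
```

>>> step_arm(moves=[[0.02,0.04,-0.005,0,0.6],[0.04,0.08,-0.01,0,0.6],[0.06,0.115,-0.016,0,0.6],[0.065,0.115,-0.016,0,0.6]])

```text
t: 10.38
tcp_pos: [0.4644, 0.0727, 0.1979]
tool_rot: [-0.052, 1.567, 0.06]
force: [0.4, 0.5, -0.0]
gripper_width: 0.051
```

```bash
python3 - <<'E'
from h import *
st();C=cal('wrist'); np.savez('/tmp/w6.npz',K=C[0],r=C[1],t=C[2]);im=robot.snapshot('wrist'); cv2.imwrite('pics/w6.png',im[:,:,::-1]);go((.4655,.0703,.112),94.2)
E
```

```text
t 10.38 tcp [0.4644 0.0727 0.1979] F [ 0.4  0.5 -0. ] w 0.051
[[ 0.0033 -0.0717  0.9974]
 [ 0.0051  0.9974  0.0717]
 [-1.      0.0049  0.0037]] [-0.027  0.133 -0.226  1.208  0.005 -0.099]
go [0.0853, -0.0016, 0.0004] yaw -0.1 az now 94.1 dist 0.085
```

View pics/w6.png

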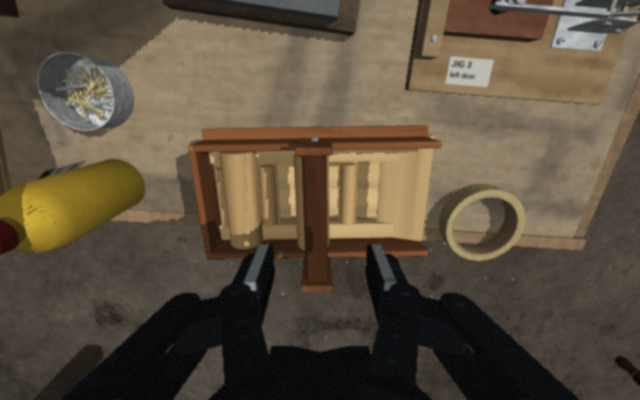

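>>> step_arm(moves=[[0.03,-0.001,0,0,0.6],[0.06,-0.001,0,0,0.6],[0.078,-0.001,0,0,0.6],[0.085,-0.001,0,0,0.5],[0.085,-0.001,0,0,0.3]], squeeze=70)

```text
t: 10.85
tcp_pos: [0.4675, 0.067, 0.1129]
tool_rot: [-0.05, 1.569, 0.056]
force: [0.6, 0.5, 0.0]
gripper_width: 0.0319
```

>>> step_arm(moves=[[0,0,0,0,0.05],[0,0,0,0,0.05],[0,0,0,0,0.05],[0,0,0,0,0.05]], squeeze=70)

```text
t: 11.18
tcp_pos: [0.4688, 0.0673, 0.1144]
tool_rot: [-0.051, 1.566, 0.055]
force: [-2.1, -1.5, 8.2]
gripper_width: 0.017
```

```bash
python3 - <<'E'
from h import *
st()
E
```

```text
t 11.18 tcp [0.4688 0.0673 0.1144] F [-2.1 -1.5  8.2] w 0.017
[[ 0.004  -0.0676  0.9977]
 [ 0.0031  0.9977  0.0676]
 [-1.      0.0028  0.0042]] [-0.037  0.195 -0.375  0.997  0.003 -0.104]
```

>>> step_arm(moves=[[-0.006,0,0,0,0.05],[-0.006,0.018,0,0,0.05],[-0.006,0.036,0,0,0.05],[-0.006,0.018,0,0,0.05],[-0.006,0,0,0,0.05]])

```text
t: 11.6
tcp_pos: [0.4678, 0.0689, 0.1192]
tool_rot: [-0.053, 1.569, 0.06]
force: [0.7, -0.2, -5.0]
gripper_width: 0.0166
```

>>> step_arm(moves=[[0,0.018,0,0,0.05],[0,0.036,0,0,0.05],[0,0.018,0,0,0.05],[0,0,0,0,0.05],[0,0,0,0,0.05]])

```text
t: 12.02
tcp_pos: [0.4683, 0.0662, 0.1191]
tool_rot: [-0.051, 1.569, 0.055]
force: [-0.4, -0.7, -4.5]
gripper_width: 0.0166
```

```bash
python3 - <<'E'
from h import *
st();im=robot.snapshot('wrist'); cv2.imwrite('pics/w7.png',im[:,:,::-1]);im=robot.snapshot('side'); cv2.imwrite('pics/s7.png',cv2.resize(im[150:310,240:400],None,fx=3.7,fy=3.7,interpolation=cv2.INTER_CUBIC)[:,:,::-1])
E
```

```text
t 12.02 tcp [0.4683 0.0662 0.1191] F [-0.4 -0.7 -4.5] w 0.0166
[[ 0.0014 -0.0676  0.9977]
 [ 0.0029  0.9977  0.0676]
 [-1.      0.0028  0.0016]] [-0.039  0.191 -0.366  1.012  0.003 -0.107]
```

View pics/w7.png

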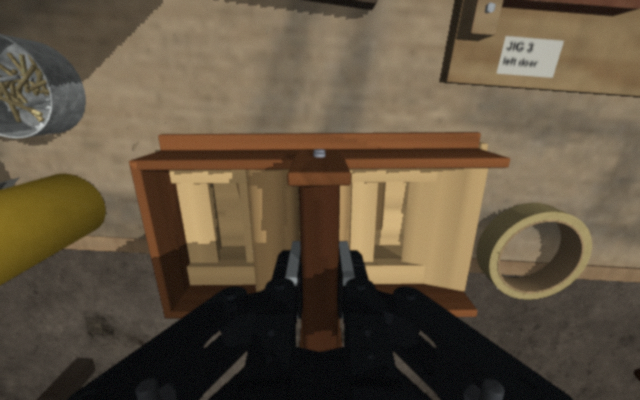

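View pics/s7.png

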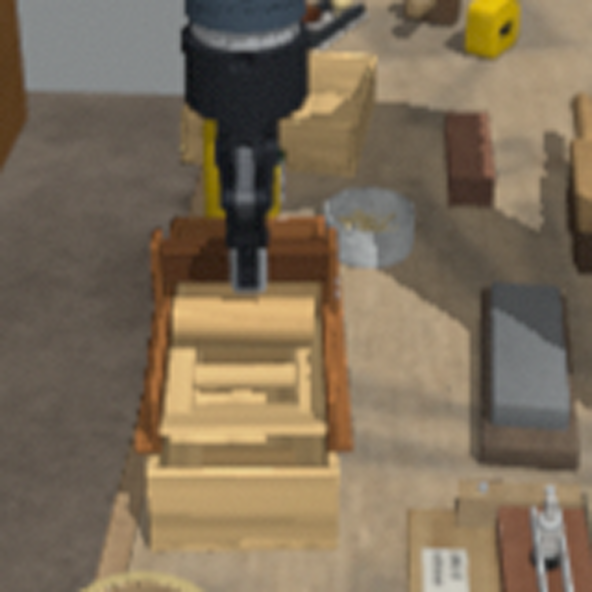

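```bash
python3 - <<'E'
import cv2
im=cv2.imread('pics/w7.png')
cv2.imwrite('pics/w7c.png',cv2.resize(im[130:330,130:510],None,fx=2.1,fy=2.1,interpolation=cv2.INTER_CUBIC))
E
```

```text
(no output)
```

View pics/w7c.png

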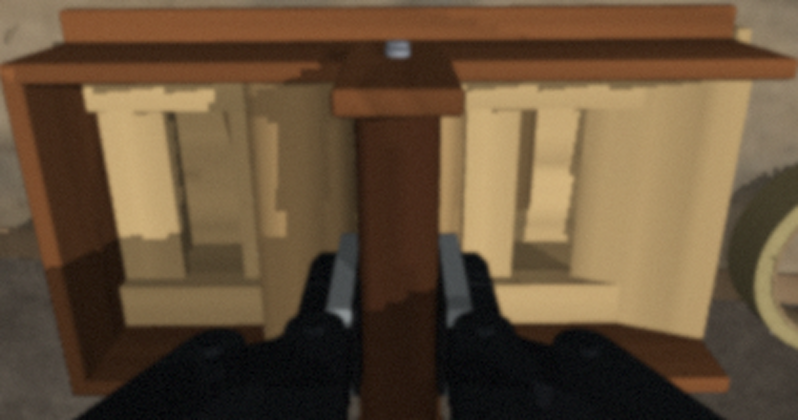

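>>> step_arm(moves=[[0,0.02,0,0,0.05],[0,0.038,0,0,0.05],[0,0.018,0,0,0.05],[0,-0.004,0,0,0.05],[0,0.018,0,0,0.05]])

```text
t: 12.53
tcp_pos: [0.4678, 0.0813, 0.1189]
tool_rot: [-0.049, 1.568, 0.05]
force: [0.5, -0.7, -4.5]
gripper_width: 0.0169
```

>>> step_arm(moves=[[0,0.02,0,0,0.05],[0,0,0,0,0.05],[0,-0.022,0,0,0.05],[0,0,0,0,0.05],[0,0.02,0,0,0.05]])

```text
t: 12.95
tcp_pos: [0.4657, 0.1048, 0.119]
tool_rot: [-0.047, 1.569, 0.053]
force: [0.4, 0.4, -5.3]
gripper_width: 0.0167
```

>>> step_arm(moves=[[0,-0.02,0,0,0.05],[0,-0.038,0,0,0.05],[0,-0.02,0,0,0.05],[0,0,0,0,0.05],[0,0,0,0,0.05]])

```text
t: 13.37
tcp_pos: [0.465, 0.1078, 0.119]
tool_rot: [-0.05, 1.569, 0.058]
force: [-0.1, -0.0, -4.4]
gripper_width: 0.0169
```

```bash
python3 - <<'E'
from h import *
st();im=robot.snapshot('wrist'); cv2.imwrite('pics/w8c.png',cv2.resize(im[130:330,130:510],None,fx=2.1,fy=2.1,interpolation=cv2.INTER_CUBIC)[:,:,::-1]);im=robot.snapshot('side'); cv2.imwrite('pics/s8.png',cv2.resize(im[200:310,270:350],None,fx=6,fy=6,interpolation=cv2.INTER_CUBIC)[:,:,::-1][:600])
E
```

```text
t 13.37 tcp [0.465  0.1078 0.119 ] F [-0.1 -0.  -4.4] w 0.0169
[[ 8.000e-04 -6.870e-02  9.976e-01]
 [ 5.400e-03  9.976e-01  6.870e-02]
 [-1.000e+00  5.300e-03  1.200e-03]] [ 0.048  0.199 -0.357  1.014  0.005 -0.02 ]
```

View pics/w8c.png

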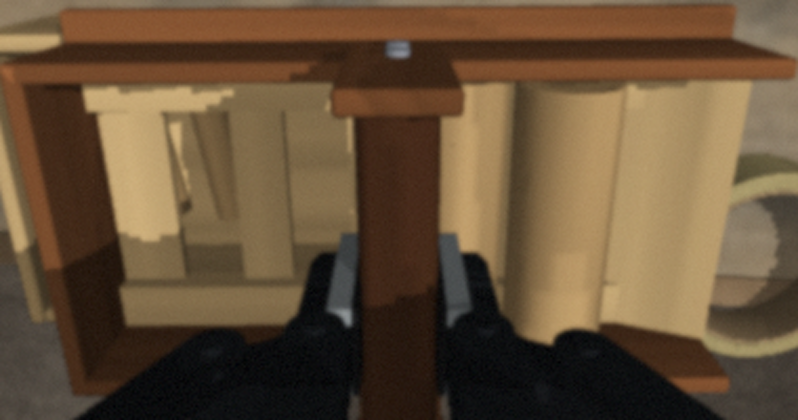

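View pics/s8.png

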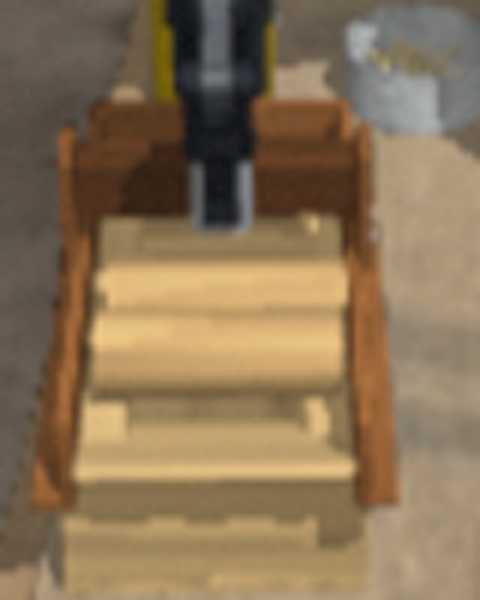

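>>> step_arm(moves=[[0,-0.022,0,0,0.05],[0,-0.042,0,0,0.05],[0,-0.02,0,0,0.05],[0,0,0,0,0.05],[0,-0.022,0,0,0.05]])

```text
t: 13.88
tcp_pos: [0.4663, 0.0878, 0.1188]
tool_rot: [-0.052, 1.569, 0.062]
force: [0.3, -0.7, -5.1]
gripper_width: 0.017
```

>>> step_arm(moves=[[0,-0.022,0,0,0.05],[0,-0.022,0,0,0.05],[0,-0.022,0,0,0.05],[0,0,0,0,0.05],[0,-0.022,0,0,0.05]])

```text
t: 14.3
tcp_pos: [0.4675, 0.0666, 0.1186]
tool_rot: [-0.052, 1.569, 0.063]
force: [0.2, 0.7, -4.8]
gripper_width: 0.0169
```

```bash
python3 - <<'E'
from h import *
st();im=robot.snapshot('wrist'); cv2.imwrite('pics/w9c.png',cv2.resize(im[130:330,130:510],None,fx=2.1,fy=2.1,interpolation=cv2.INTER_CUBIC)[:,:,::-1]);im=robot.snapshot('side'); cv2.imwrite('pics/s9.png',cv2.resize(im[200:310,270:350],None,fx=6,fy=6,interpolation=cv2.INTER_CUBIC)[:,:,::-1][:600])
E
```

```text
t 14.3 tcp [0.4675 0.0666 0.1186] F [ 0.2  0.7 -4.8] w 0.0169
[[ 6.000e-04 -7.280e-02  9.973e-01]
 [ 7.000e-03  9.973e-01  7.280e-02]
 [-1.000e+00  6.900e-03  1.100e-03]] [-0.041  0.191 -0.368  1.011  0.007 -0.114]
```

View pics/w9c.png

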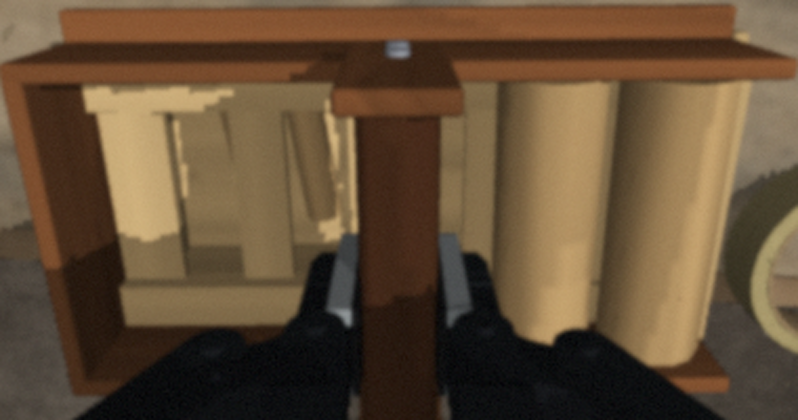

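View pics/s9.png

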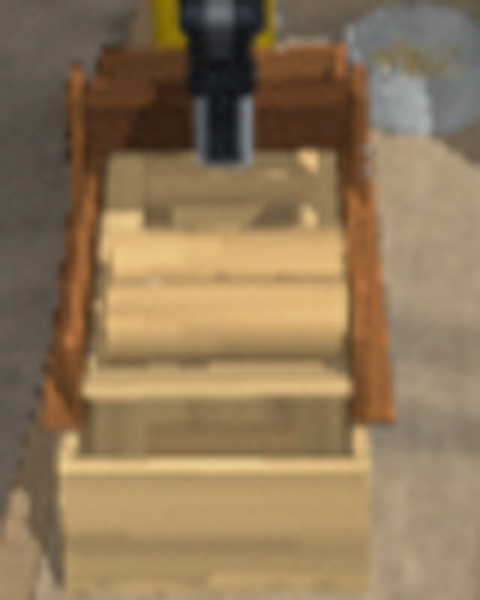

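>>> step_arm(moves=[[-0.015,0,0,0,0.05],[-0.045,0,0,0,0.05],[-0.085,0,0,0,0.05],[-0.125,0,0,0,0.05],[-0.16,0,0,0,0.05]])

```text
t: 14.82
tcp_pos: [0.4678, 0.0615, 0.2811]
tool_rot: [-0.05, 1.568, 0.056]
force: [1.5, -0.3, -5.0]
gripper_width: 0.0172
```

>>> step_arm(moves=[[-0.02,0,0,0,0.05],[-0.024,-0.008,0,0,0.05],[-0.024,-0.022,-0.004,4,0.05],[-0.024,-0.042,-0.01,8,0.05],[-0.024,-0.064,-0.018,13,0.05]])

```text
t: 15.23
tcp_pos: [0.4541, -0.0045, 0.3007]
tool_rot: [0.13, 1.568, -0.123]
force: [1.0, -0.4, -4.6]
gripper_width: 0.0167
```

```bash
python3 - <<'E'
from h import *
st();im=robot.snapshot('wrist'); cv2.imwrite('pics/w10.png',im[:,:,::-1]);im=robot.snapshot('side'); cv2.imwrite('pics/s10.png',cv2.resize(im[150:310,240:400],None,fx=3.7,fy=3.7,interpolation=cv2.INTER_CUBIC)[:,:,::-1])
E
```

```text
t 15.23 tcp [ 0.4541 -0.0045  0.3007] F [ 1.  -0.4 -4.6] w 0.0167
[[-9.000e-04  1.602e-01  9.871e-01]
 [ 4.500e-03  9.871e-01 -1.602e-01]
 [-1.000e+00  4.200e-03 -1.600e-03]] [-0.198  0.082 -0.025  1.466  0.004 -0.037]
```

View pics/w10.png

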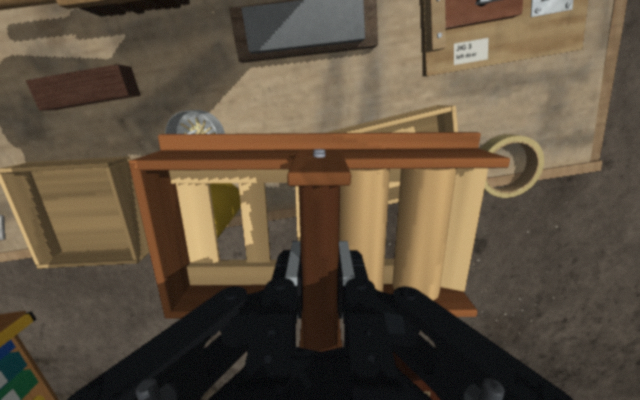

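View pics/s10.png

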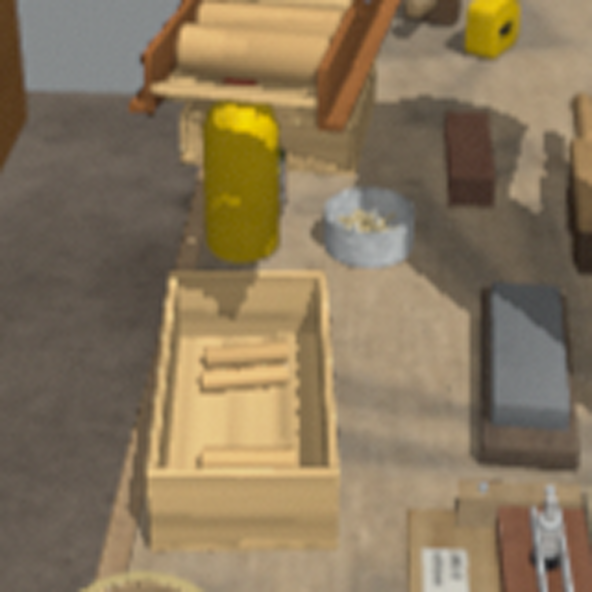

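>>> step_arm(moves=[[0,-0.008,0.002,3,0.05],[0,-0.021,0.005,8,0.05],[0,-0.041,0.009,13,0.05],[0,-0.063,0.014,18,0.05],[0,-0.088,0.02,23,0.05]])

```text
t: 15.75
tcp_pos: [0.46, -0.0943, 0.3007]
tool_rot: [0.445, 1.527, -0.438]
force: [1.0, 0.4, -4.2]
gripper_width: 0.0167
```

```bash
python3 - <<'E'
from h import *
st();go((.476,-.383,.30),-5.7)
E
```

```text
t 15.75 tcp [ 0.46   -0.0943  0.3007] F [ 1.   0.4 -4.2] w 0.0167
[[-5.000e-04  5.336e-01  8.457e-01]
 [ 4.900e-03  8.457e-01 -5.336e-01]
 [-1.000e+00  3.900e-03 -3.000e-03]] [-0.384  0.109  0.006  1.47   0.004  0.179]
go [-0.0008, -0.2356, 0.1676] yaw 63.4 az now 57.7 dist 0.289
```

>>> step_arm(moves=[[0,-0.02,0.014,6,0.05],[0,-0.041,0.029,12,0.05],[0,-0.065,0.046,18,0.05],[0,-0.09,0.064,24,0.05],[0,-0.114,0.081,30,0.05]])

```text
t: 16.17
tcp_pos: [0.4681, -0.235, 0.2999]
tool_rot: [0.851, 1.403, -0.844]
force: [1.0, -1.6, -5.1]
gripper_width: 0.0168
```

```bash
python3 - <<'E'
from h import *
st();go((.476,-.383,.30),-5.7)
E
```

```text
t 16.17 tcp [ 0.4681 -0.235   0.2999] F [ 1.  -1.6 -5.1] w 0.0168
[[-4.000e-04  8.858e-01  4.640e-01]
 [ 5.100e-03  4.640e-01 -8.858e-01]
 [-1.000e+00  2.000e-03 -4.700e-03]] [-0.628  0.205  0.122  1.491  0.004  0.461]
go [-0.0008, -0.0617, 0.1348] yaw 33.3 az now 27.6 dist 0.148
```

>>> step_arm(moves=[[0,-0.012,0.027,6,0.05],[0,-0.025,0.055,12,0.05],[0,-0.038,0.082,18,0.05],[0,-0.05,0.108,24,0.05],[0,-0.058,0.126,29,0.05]])

```text
t: 16.58
tcp_pos: [0.4757, -0.3746, 0.2986]
tool_rot: [1.231, 1.202, -1.226]
force: [0.4, 0.7, -5.2]
gripper_width: 0.0171
```

```bash
python3 - <<'E'
from h import *
st();go((.476,-.383,.18),-5.7);im=robot.snapshot('wrist'); cv2.imwrite('pics/w11.png',im[:,:,::-1])
E
```

```text
t 16.58 tcp [ 0.4757 -0.3746  0.2986] F [ 0.4  0.7 -5.2] w 0.0171
[[-9.000e-04  9.997e-01 -2.530e-02]
 [ 5.500e-03 -2.530e-02 -9.997e-01]
 [-1.000e+00 -1.000e-03 -5.500e-03]] [-0.807  0.354  0.328  1.549  0.003  0.789]
go [0.1185, 0.0006, 0.009] yaw 4.2 az now -1.5 dist 0.119
```

View pics/w11.png

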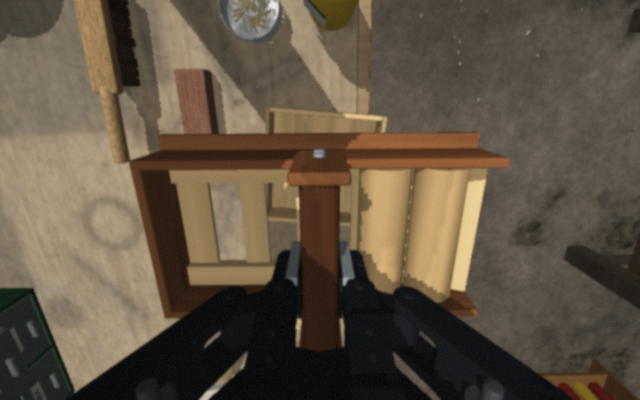

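>>> step_arm(moves=[[0.02,0.002,0.002,1,0.05],[0.055,0.006,0.004,2,0.05],[0.09,0.01,0.007,3,0.05],[0.125,0.014,0.009,4,0.05],[0.15,0.016,0.01,4.2,0.05]])

```text
t: 17.05
tcp_pos: [0.4911, -0.3807, 0.1461]
tool_rot: [1.281, 1.171, -1.275]
force: [0.5, -0.1, -5.1]
gripper_width: 0.0168
```

```bash
python3 - <<'E'
from h import *
st();go((.492,-.385,.104),-5.7);im=robot.snapshot('wrist'); cv2.imwrite('pics/w12.png',im[:,:,::-1])
E
```

```text
t 17.05 tcp [ 0.4911 -0.3807  0.1461] F [ 0.5 -0.1 -5.1] w 0.0168
[[-0.0021  0.9957 -0.0924]
 [ 0.0074 -0.0924 -0.9957]
 [-1.     -0.0028 -0.0072]] [-0.796  0.418  0.04   1.2    0.004  0.867]
go [0.042, 0.0014, 0.0045] yaw 0.4 az now -5.3 dist 0.042
```

View pics/w12.png

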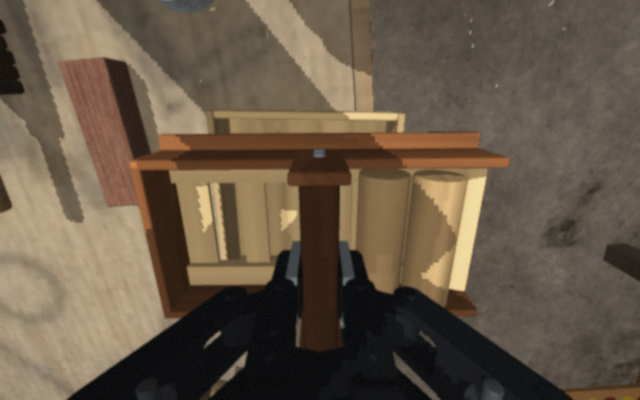

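Lower onto the tray rim.

>>> step_arm(moves=[[0.018,0.001,0.003,0.4,0.05],[0.034,0.001,0.004,0.4,0.05],[0.04,0.001,0.004,0.4,0.05],[0.042,0.001,0.004,0.4,0.05]])

```text
t: 17.43
tcp_pos: [0.4921, -0.3851, 0.1075]
tool_rot: [1.286, 1.166, -1.28]
force: [-0.2, 0.5, -3.7]
gripper_width: 0.0162
```

```bash
python3 - <<'E'
from h import *
st()
E
```

```text
t 17.43 tcp [ 0.4921 -0.3851  0.1075] F [-0.2  0.5 -3.7] w 0.0162
[[-0.001   0.9951 -0.0987]
 [ 0.006  -0.0987 -0.9951]
 [-1.     -0.0015 -0.0059]] [-0.8    0.445 -0.018  1.113  0.004  0.87 ]
```

>>> step_arm(moves=[[0.002,0,0,0,0.05],[0.003,0,0,0,0.05],[0.003,0,0,0,0.05]])

```text
t: 17.68
tcp_pos: [0.4929, -0.386, 0.1066]
tool_rot: [1.285, 1.162, -1.279]
force: [-0.4, 0.2, -4.9]
gripper_width: 0.017
```

>>> step_arm(moves=[[0.002,0,0,0,0.05],[0.004,0,0,0,0.05],[0.004,0,0,0,0.05]])

```text
t: 17.93
tcp_pos: [0.4931, -0.3859, 0.1045]
tool_rot: [1.285, 1.16, -1.279]
force: [-3.8, 5.1, 11.8]
gripper_width: 0.0172
```

```bash
python3 - <<'E'
from h import *
st()
E
```

```text
t 17.93 tcp [ 0.4931 -0.3859  0.1045] F [-3.8  5.1 11.8] w 0.0172
[[ 0.0033  0.9951 -0.099 ]
 [ 0.0016 -0.099  -0.9951]
 [-1.      0.0031 -0.0019]] [-0.8    0.445 -0.026  1.099  0.004  0.87 ]
```

>>> step_arm(moves=[[-0.001,0,0,0,0.3],[-0.002,0,0,0,0.5],[-0.01,0,0,0,0.5],[-0.045,0,0,0,0.5],[-0.085,0,0,0,0.5]])

```text
t: 18.35
tcp_pos: [0.4917, -0.3853, 0.1862]
tool_rot: [1.286, 1.168, -1.281]
force: [1.6, -2.1, 1.0]
gripper_width: 0.0427
```

```bash
python3 - <<'E'
from h import *
st();go((.4379,-.3279,.2),84.3);im=robot.snapshot('wrist'); cv2.imwrite('pics/w13.png',im[:,:,::-1])
E
```

```text
t 18.35 tcp [ 0.4917 -0.3853  0.1862] F [ 1.6 -2.1  1. ] w 0.0427
[[-0.0022  0.995  -0.0995]
 [ 0.0072 -0.0995 -0.995 ]
 [-1.     -0.0029 -0.0069]] [-0.8    0.406  0.125  1.297  0.003  0.87 ]
go [-0.0133, -0.0593, -0.0519] yaw -90.0 az now -5.7 dist 0.08
```

View pics/w13.png

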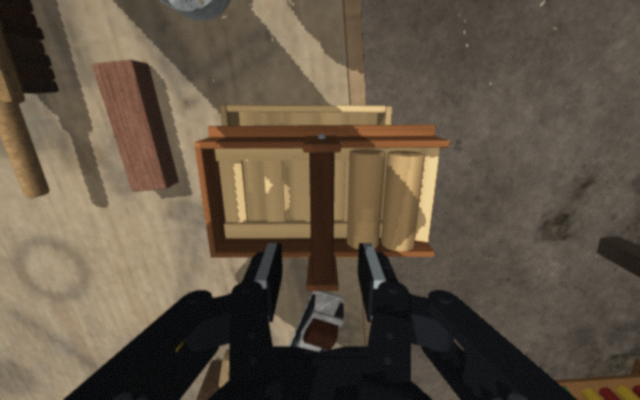

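>>> step_arm(moves=[[-0.013,-0.059,-0.052,-90,0.4],[-0.013,-0.059,-0.052,-90,0.4],[-0.013,-0.059,-0.052,-90,0.4],[-0.013,-0.059,-0.052,-90,0.4],[-0.013,-0.059,-0.052,-90,0.4]])

```text
t: 18.82
tcp_pos: [0.4389, -0.3284, 0.2013]
tool_rot: [0.812, 1.414, -0.807]
force: [-0.1, -0.1, -0.4]
gripper_width: 0.0342
```

```bash
python3 - <<'E'
from h import *
st();go((.4379,-.3279,.2),84.3)
E
```

```text
t 18.82 tcp [ 0.4389 -0.3284  0.2013] F [-0.1 -0.1 -0.4] w 0.0342
[[ 2.500e-03  8.619e-01  5.070e-01]
 [ 2.300e-03  5.070e-01 -8.619e-01]
 [-1.000e+00  3.300e-03 -7.000e-04]] [-0.797  0.265 -0.046  1.26   0.003  0.242]
go [0.0013, -0.0006, -0.001] yaw -53.8 az now 30.5 dist 0.002
```

>>> step_arm(moves=[[0,0,0,-54,0.4],[0,0,0,-54,0.4],[0,0,0,-54,0.4],[0,0,0,-54,0.4],[0,0,0,-54,0.4]])

```text
t: 19.23
tcp_pos: [0.4392, -0.3288, 0.2006]
tool_rot: [0.328, 1.545, -0.322]
force: [-0.2, 0.4, 0.7]
gripper_width: 0.0345
```

>>> step_arm(moves=[[0.01,0,0,-18,0.4],[0.02,0,0,-18,0.4],[0.03,0,0,-18,0.4],[0.035,0,0,-18,0.4]])

```text
t: 19.57
tcp_pos: [0.439, -0.3284, 0.1645]
tool_rot: [0.084, 1.569, -0.078]
force: [0.3, 0.8, -0.0]
gripper_width: 0.0339
```

```bash
python3 - <<'E'
from h import *
st();go((.4379,-.3279,.066),84.3);C=cal('wrist');im=robot.snapshot('wrist'); cv2.imwrite('pics/w14.png',im[:,:,::-1])
s=robot.observe()
print(proj('wrist',(.4379,-.3279,.09),C),proj('wrist',s['tcp_pos'],C))
np.savez('/tmp/w14.npz',K=C[0],r=C[1],t=C[2])
E
```

```text
t 19.57 tcp [ 0.439  -0.3284  0.1645] F [ 0.3  0.8 -0. ] w 0.0339
[[ 8.000e-04  1.031e-01  9.947e-01]
 [ 4.000e-03  9.947e-01 -1.031e-01]
 [-1.000e+00  4.100e-03  4.000e-04]] [-0.797  0.284 -0.115  1.174  0.003 -0.694]
go [0.0985, -0.0, -0.0012] yaw -0.2 az now 84.1 dist 0.098
[319.33912308 208.45368494] [319.4390157  256.88685886]
```

View pics/w14.png

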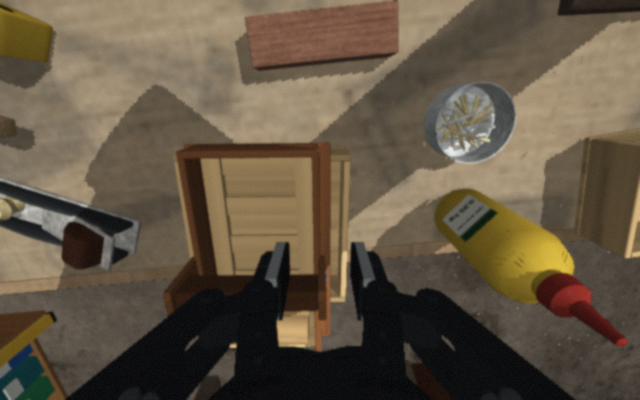

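```bash
python3 - <<'E'
import cv2
im=cv2.imread('pics/w14.png')
cv2.imwrite('pics/w14c.png',cv2.resize(im[135:315,165:385],None,fx=3.3,fy=3.3,interpolation=cv2.INTER_CUBIC))
E
```

```text
(no output)
```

View pics/w14c.png

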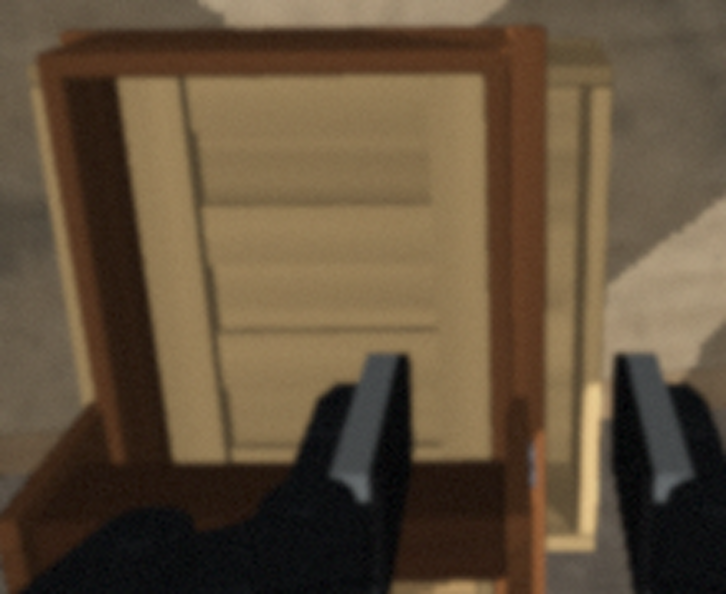

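```bash
python3 - <<'E'
from h import *
d=np.load('/tmp/w14.npz'); C=(d['K'],d['r'],d['t'])
a=np.radians(-5.7); ex=np.array([np.cos(a),np.sin(a)]); ey=np.array([-ex[1],ex[0]]); o=np.array([.4925,-.3855])
for y,z in [(49,.09),(55,.09),(65,.055),(65,.09),(-49,.09),(-55,.09)]:
    for x in (-101,-30):
        q=proj('wrist',(*(o+ex*x/1000+ey*y/1000),z),C); print(y,z,x,((q-[165,135])*3.3).round())
E
```

```text
49 0.09 -101 [496.  78.]
49 0.09 -30 [499. 352.]
55 0.09 -101 [522.  78.]
55 0.09 -30 [522. 351.]
65 0.055 -101 [557.  52.]
65 0.055 -30 [554. 295.]
65 0.09 -101 [565.  78.]
65 0.09 -30 [561. 351.]
-49 0.09 -101 [74. 80.]
-49 0.09 -30 [117. 354.]
-55 0.09 -101 [48. 80.]
-55 0.09 -30 [ 93. 354.]
```

>>> step_arm(moves=[[0.035,-0.002,0,0,0.35],[0.065,-0.002,0,0,0.35],[0.085,-0.002,0,0,0.35],[0.098,-0.002,0,0,0.3],[0.098,-0.002,0,0,0.15]], squeeze=100)

```text
t: 20.03
tcp_pos: [0.4381, -0.3292, 0.0649]
tool_rot: [0.091, 1.571, -0.08]
force: [-0.3, 0.4, 0.0]
gripper_width: 0.0149
```

>>> step_arm(moves=[[0,0,0,0,0],[0,0,0,0,0],[0,0,0,0,0]], squeeze=100)

```text
t: 20.28
tcp_pos: [0.4393, -0.3303, 0.0679]
tool_rot: [0.086, 1.568, -0.081]
force: [0.1, -0.2, -4.4]
gripper_width: 0.004
```

```bash
python3 - <<'E'
from h import *
st();im=robot.snapshot('wrist'); cv2.imwrite('pics/w15.png',im[:,:,::-1]);im=robot.snapshot('side'); cv2.imwrite('pics/s15.png',cv2.resize(im[120:260,260:420],None,fx=4,fy=4,interpolation=cv2.INTER_CUBIC)[:,:,::-1])
E
```

```text
t 20.28 tcp [ 0.4393 -0.3303  0.0679] F [ 0.1 -0.2 -4.4] w 0.004
[[ 0.0017  0.1066  0.9943]
 [ 0.0032  0.9943 -0.1066]
 [-1.      0.0033  0.0013]] [-0.799  0.357 -0.273  0.942  0.003 -0.692]
```

View pics/w15.png

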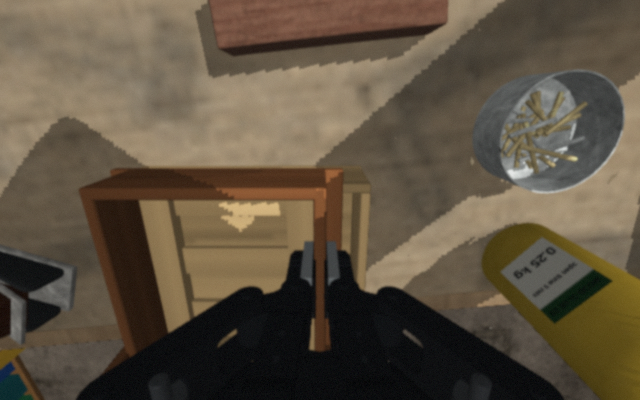

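View pics/s15.png

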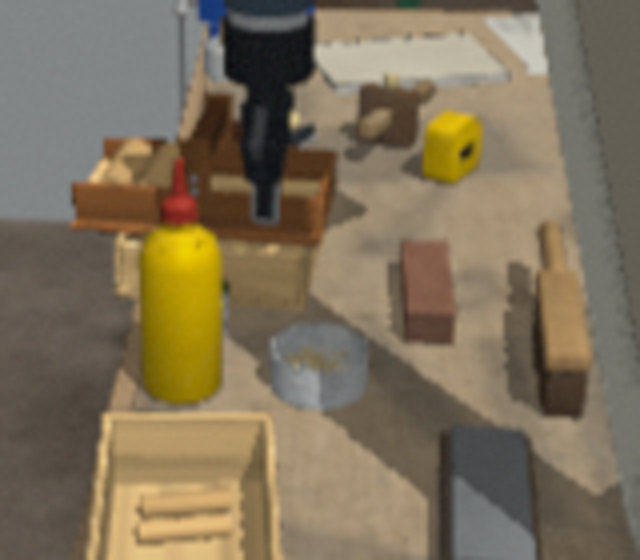

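>>> step_arm(moves=[[-0.004,0,0,0,0],[-0.006,0,-0.004,0,0],[-0.006,0,-0.012,0,0],[-0.006,0,-0.024,0,0],[-0.006,0,-0.038,0,0]])

```text
t: 20.8
tcp_pos: [0.4, -0.3256, 0.0728]
tool_rot: [0.086, 1.569, -0.08]
force: [0.4, -0.3, -3.8]
gripper_width: 0.0042
```

```bash
python3 - <<'E'
from h import *
st();im=robot.snapshot('wrist'); cv2.imwrite('pics/w16.png',im[:,:,::-1]);im=robot.snapshot('side'); cv2.imwrite('pics/s16.png',cv2.resize(im[120:260,260:420],None,fx=4,fy=4,interpolation=cv2.INTER_CUBIC)[:,:,::-1])
E
```

```text
t 20.8 tcp [ 0.4    -0.3256  0.0728] F [ 0.4 -0.3 -3.8] w 0.0042
[[ 5.000e-04  1.057e-01  9.944e-01]
 [ 4.200e-03  9.944e-01 -1.057e-01]
 [-1.000e+00  4.200e-03  0.000e+00]] [-0.848  0.302 -0.344  0.927  0.003 -0.742]
```

View pics/s16.png

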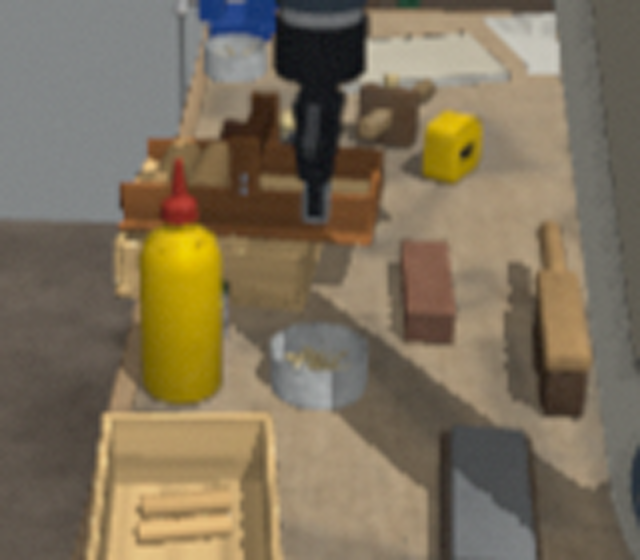

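>>> step_arm(moves=[[0,0,-0.016,0,0],[0,0,-0.034,0,0],[0,0,-0.052,0,0],[0,0,-0.068,0,0],[0,0,-0.08,0,0]])

```text
t: 21.32
tcp_pos: [0.32, -0.317, 0.0729]
tool_rot: [0.087, 1.569, -0.081]
force: [-0.3, -0.9, -4.4]
gripper_width: 0.0041
```

>>> step_arm(moves=[[0,0,-0.004,0,0],[0,0,-0.004,0,0]])

```text
t: 21.48
tcp_pos: [0.3169, -0.3172, 0.0731]
tool_rot: [0.087, 1.568, -0.082]
force: [0.3, -0.8, -4.6]
gripper_width: 0.0038
```

```bash
python3 - <<'E'
from h import *
st();im=robot.snapshot('wrist'); cv2.imwrite('pics/w17.png',im[:,:,::-1]);im=robot.snapshot('side'); cv2.imwrite('pics/s17.png',cv2.resize(im[120:260,260:420],None,fx=4,fy=4,interpolation=cv2.INTER_CUBIC)[:,:,::-1])
E
```

```text
t 21.48 tcp [ 0.3169 -0.3172  0.0731] F [ 0.3 -0.8 -4.6] w 0.0038
[[ 1.100e-03  1.073e-01  9.942e-01]
 [ 3.600e-03  9.942e-01 -1.073e-01]
 [-1.000e+00  3.700e-03  7.000e-04]] [-0.975  0.199 -0.492  0.883  0.003 -0.868]
```

View pics/s17.png

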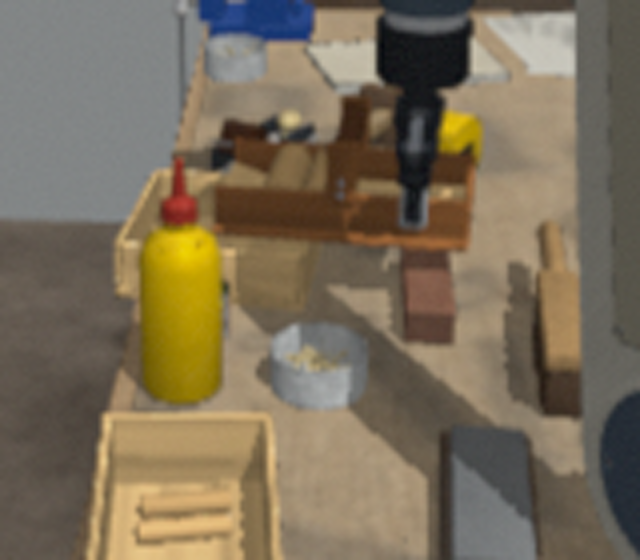

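View pics/w17.png

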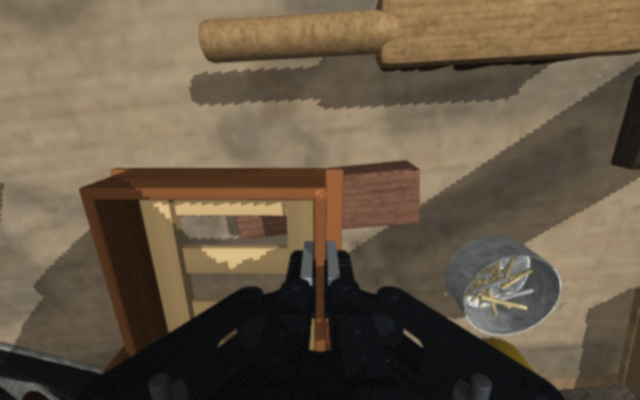

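>>> step_arm(moves=[[0.003,0,0,0,0],[0.005,0,0,0,0],[0.006,0,0,0,0]], squeeze=100)

```text
t: 21.83
tcp_pos: [0.3181, -0.3171, 0.0666]
tool_rot: [0.086, 1.568, -0.08]
force: [-2.0, 1.8, 1.2]
gripper_width: 0.0039
```

>>> step_arm(moves=[[0,0,0,0,0],[0,0,0,0,0]], squeeze=20)

```text
t: 22.0
tcp_pos: [0.3181, -0.3173, 0.0669]
tool_rot: [0.086, 1.568, -0.08]
force: [-1.1, 0.1, -2.3]
gripper_width: 0.0043
```

```bash
python3 - <<'E'
from h import *
st();im=robot.snapshot('side'); cv2.imwrite('pics/s18.png',cv2.resize(im[120:260,260:420],None,fx=4,fy=4,interpolation=cv2.INTER_CUBIC)[:,:,::-1])
E
```

```text
t 22.0 tcp [ 0.3181 -0.3173  0.0669] F [-1.1  0.1 -2.3] w 0.0043
[[ 1.300e-03  1.055e-01  9.944e-01]
 [ 3.600e-03  9.944e-01 -1.055e-01]
 [-1.000e+00  3.700e-03  9.000e-04]] [-0.973  0.207 -0.5    0.866  0.003 -0.868]
```

View pics/s18.png

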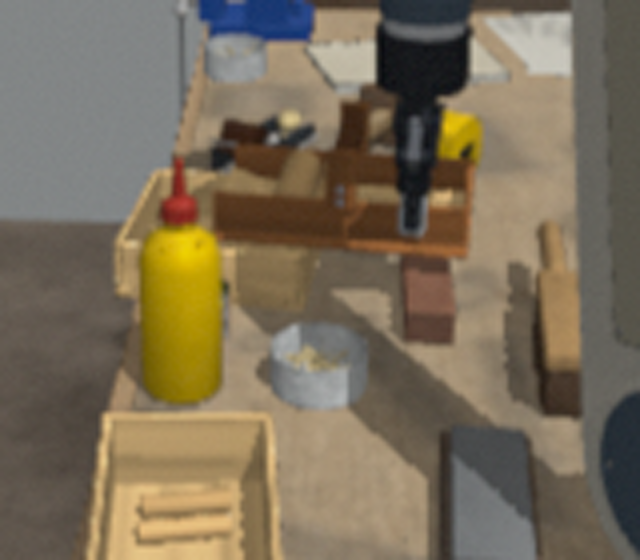

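>>> step_arm(moves=[[-0.005,0,0.002,0,0],[-0.01,0,0.004,0,0],[-0.015,0,0.007,0,0],[-0.02,0,0.011,0,0]])

```text
t: 22.38
tcp_pos: [0.3288, -0.3184, 0.0875]
tool_rot: [0.087, 1.569, -0.08]
force: [-0.2, -0.6, -4.2]
gripper_width: 0.0041
```

```bash
python3 - <<'E'
from h import *
st();im=robot.snapshot('side'); cv2.imwrite('pics/s19.png',cv2.resize(im[120:260,260:420],None,fx=4,fy=4,interpolation=cv2.INTER_CUBIC)[:,:,::-1])
E
```

```text
t 22.38 tcp [ 0.3288 -0.3184  0.0875] F [-0.2 -0.6 -4.2] w 0.0041
[[ 9.000e-04  1.061e-01  9.943e-01]
 [ 3.900e-03  9.943e-01 -1.062e-01]
 [-1.000e+00  3.900e-03  4.000e-04]] [-0.955  0.198 -0.449  0.926  0.003 -0.849]
```

View pics/s19.png

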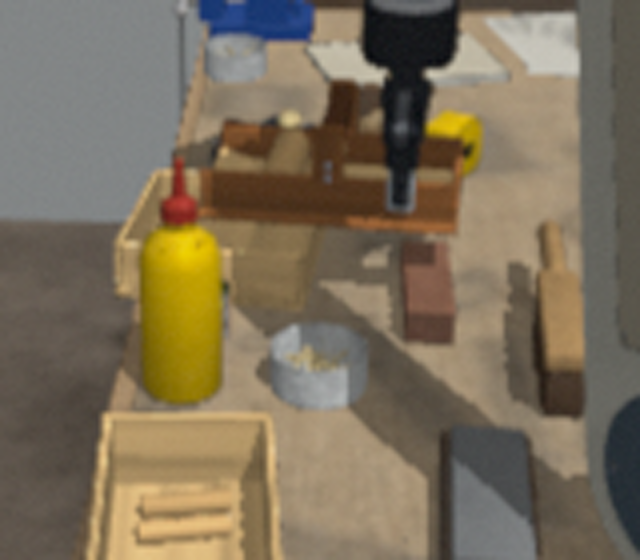

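>>> step_arm(moves=[[0,0,0,0,0.045],[0,0,0,0,0.05]], squeeze=20)

```text
t: 22.6
tcp_pos: [0.3286, -0.3183, 0.0869]
tool_rot: [0.086, 1.569, -0.08]
force: [0.1, 0.3, -4.6]
gripper_width: 0.0047
```

```bash
python3 - <<'E'
from h import *
st();im=robot.snapshot('side'); cv2.imwrite('pics/s20.png',cv2.resize(im[120:260,260:420],None,fx=4,fy=4,interpolation=cv2.INTER_CUBIC)[:,:,::-1])
E
```

```text
t 22.6 tcp [ 0.3286 -0.3183  0.0869] F [ 0.1  0.3 -4.6] w 0.0047
[[ 9.000e-04  1.057e-01  9.944e-01]
 [ 3.900e-03  9.944e-01 -1.057e-01]
 [-1.000e+00  3.900e-03  5.000e-04]] [-0.955  0.199 -0.45   0.925  0.003 -0.849]
```

View pics/s20.png

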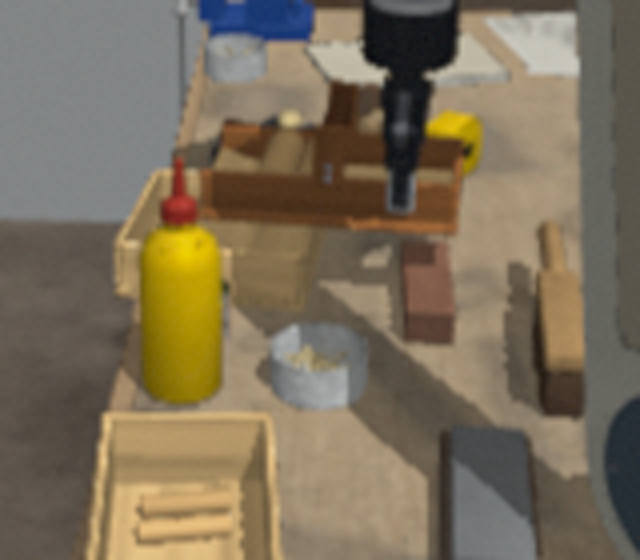

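>>> step_arm(moves=[[0,0,0,0,0.055]])

```text
t: 22.73
tcp_pos: [0.3284, -0.3181, 0.0866]
tool_rot: [0.087, 1.569, -0.08]
force: [0.3, -0.7, -5.1]
gripper_width: 0.0048
```

>>> step_arm(moves=[[0,0,0,0,0.058]])

```text
t: 22.82
tcp_pos: [0.3284, -0.3182, 0.0866]
tool_rot: [0.087, 1.569, -0.08]
force: [-0.4, 1.4, -4.2]
gripper_width: 0.0048
```

>>> step_arm(moves=[[0,0,0,0,0.06]])

```text
t: 22.9
tcp_pos: [0.3284, -0.3182, 0.0867]
tool_rot: [0.087, 1.569, -0.08]
force: [-0.7, -0.9, -3.7]
gripper_width: 0.0051
```

>>> step_arm(moves=[[0,0,0,0,0.062]])

```text
t: 22.98
tcp_pos: [0.3285, -0.3183, 0.0868]
tool_rot: [0.087, 1.569, -0.08]
force: [0.7, -0.4, -5.7]
gripper_width: 0.0056
```

```bash
python3 - <<'E'
from h import *
s=robot.observe(); print(s['force'],s['torque'],s['gripper_width']);im=robot.snapshot('side'); cv2.imwrite('pics/s21.png',cv2.resize(im[120:260,260:420],None,fx=4,fy=4,interpolation=cv2.INTER_CUBIC)[:,:,::-1])
E
```

```text
[ 0.67234744 -0.44903334 -5.66718005] [0.25278    0.30851159 0.04291948] 0.005641826946154954
```

View pics/s21.png

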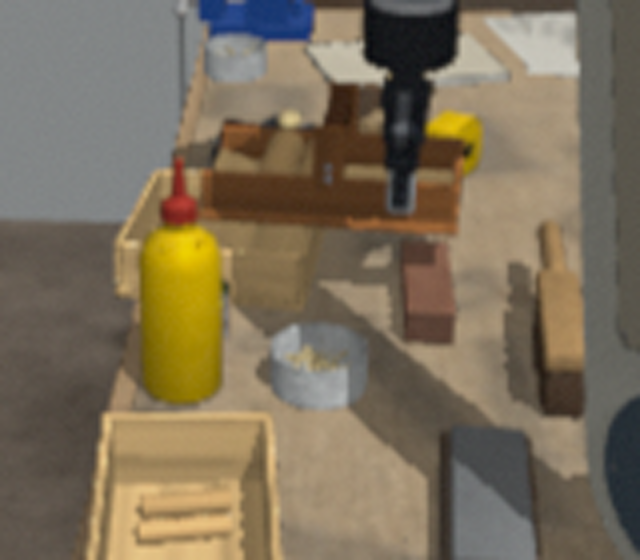

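>>> step_arm(moves=[[0,0,0,0,0.066],[0,0,0,0,0.066]])

```text
t: 23.2
tcp_pos: [0.3289, -0.3186, 0.0871]
tool_rot: [0.086, 1.568, -0.08]
force: [1.3, -0.2, -3.3]
gripper_width: 0.006
```

>>> step_arm(moves=[[0,0,0,0,0.07],[0,0,0,0,0.07]])

```text
t: 23.37
tcp_pos: [0.3288, -0.3186, 0.0871]
tool_rot: [0.086, 1.568, -0.081]
force: [1.5, -0.1, -1.9]
gripper_width: 0.0064
```

```bash
python3 - <<'E'
from h import *
s=robot.observe(); print(s['force'],s['torque'],s['gripper_width']);im=robot.snapshot('side'); cv2.imwrite('pics/s22.png',cv2.resize(im[120:260,260:420],None,fx=4,fy=4,interpolation=cv2.INTER_CUBIC)[:,:,::-1])
E
```

```text
[ 1.45535222 -0.09142468 -1.92730301] [ 0.00679846 -0.13499073  0.07016256] 0.006424713112700487
```

View pics/s22.png

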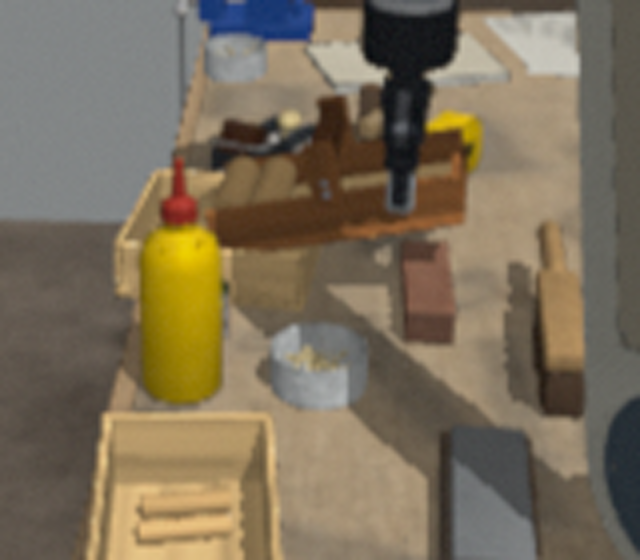

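>>> step_arm(moves=[[0,0,0,0,0.06],[-0.005,0,0.003,0,0.06],[-0.01,0,0.006,0,0.06],[-0.01,0,0.006,0,0.066],[-0.01,0,0.006,0,0.07]])

```text
t: 23.83
tcp_pos: [0.3349, -0.3193, 0.0974]
tool_rot: [0.085, 1.568, -0.081]
force: [0.9, -0.2, -1.3]
gripper_width: 0.0063
```

>>> step_arm(moves=[[0,0,0,0,0.071],[0,0,0,0,0.071]])

```text
t: 24.0
tcp_pos: [0.3345, -0.3192, 0.097]
tool_rot: [0.086, 1.568, -0.081]
force: [-1.0, -0.4, -0.3]
gripper_width: 0.0061
```

```bash
python3 - <<'E'
from h import *
s=robot.observe(); print(s['force'],s['torque'],s['gripper_width']);im=robot.snapshot('side'); cv2.imwrite('pics/s23.png',cv2.resize(im[120:260,260:420],None,fx=4,fy=4,interpolation=cv2.INTER_CUBIC)[:,:,::-1])
im=robot.snapshot('wrist'); cv2.imwrite('pics/w23.png',im[:,:,::-1])
E
```

```text
[-0.98256586 -0.43920243 -0.33861435] [-0.02011067  0.0051466   0.04124267] 0.0060892694046321754
```

View pics/s23.png

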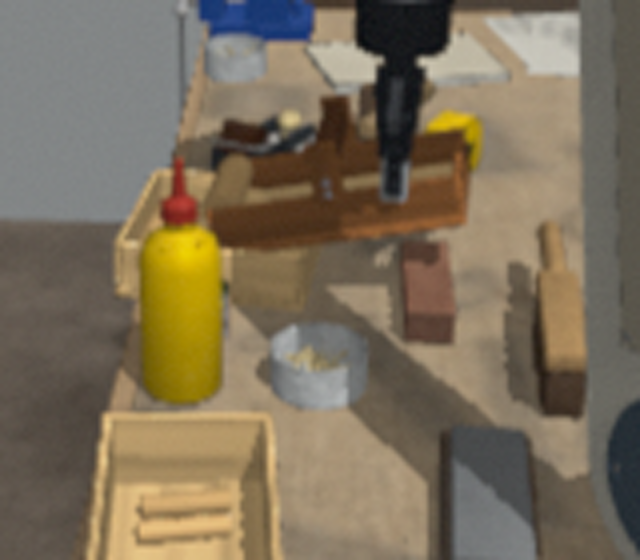

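View pics/w23.png

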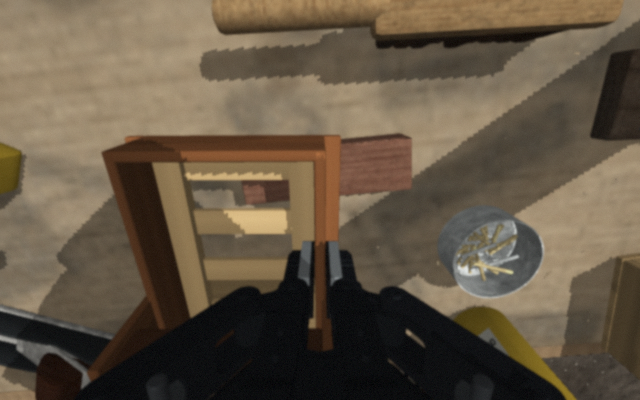

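```bash
python3 - <<'E'
from h import *
im=robot.snapshot('top'); cv2.imwrite('pics/t23.png',cv2.resize(im[150:250,340:440],None,fx=6,fy=6,interpolation=cv2.INTER_CUBIC)[:,:,::-1])
im=robot.snapshot('side'); cv2.imwrite('pics/s24.png',cv2.resize(im[145:195,285:365],None,fx=9,fy=9,interpolation=cv2.INTER_CUBIC)[:,:,::-1])
E
```

```text
(no output)
```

View pics/t23.png

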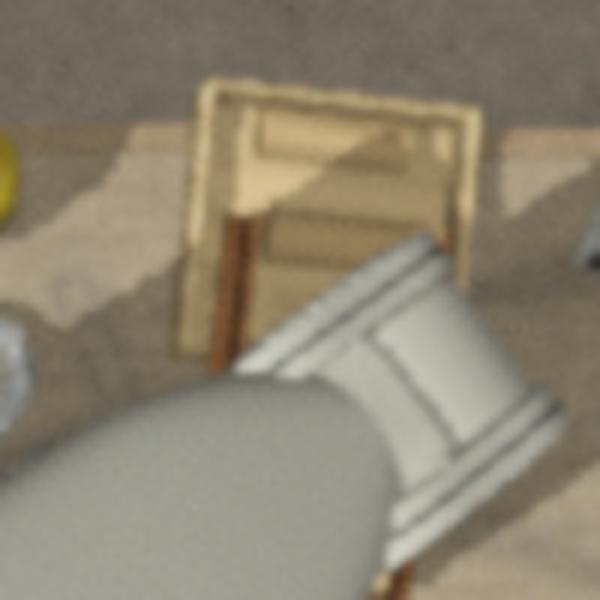

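View pics/s24.png

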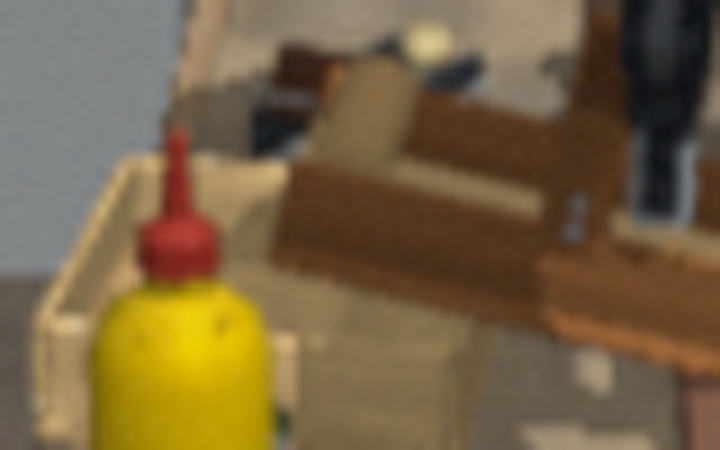

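>>> step_arm(moves=[[0,0,0,0,0],[0,0,0,0,0],[-0.005,0,0.003,0,0],[-0.01,0,0.007,0,0],[-0.014,0,0.01,0,0]], squeeze=40)

```text
t: 24.62
tcp_pos: [0.3448, -0.3203, 0.1115]
tool_rot: [0.086, 1.568, -0.081]
force: [-0.3, 1.1, -0.6]
gripper_width: -0.0
```

```bash
python3 - <<'E'
from h import *
s=robot.observe(); print(s['force'],s['torque'],s['gripper_width']);
im=robot.snapshot('side'); cv2.imwrite('pics/s25.png',cv2.resize(im[120:260,260:420],None,fx=4,fy=4,interpolation=cv2.INTER_CUBIC)[:,:,::-1])
E
```

```text
[-0.32875003  1.10831114 -0.59830027] [ 0.00839911  0.21099117 -0.01615986] -1.6834908361951197e-05
```

View pics/s25.png

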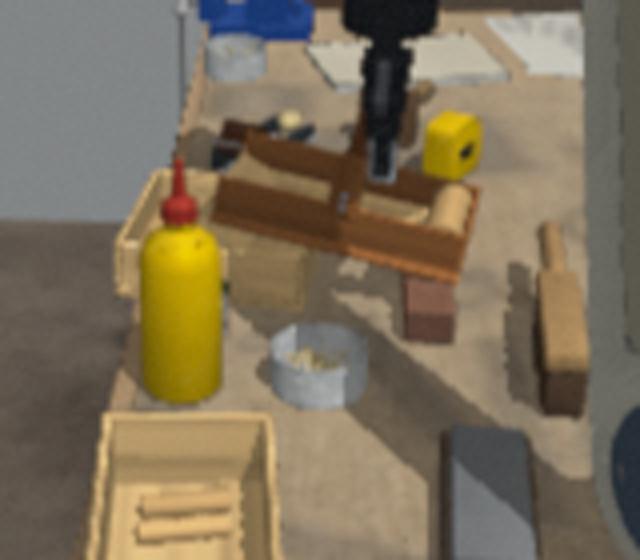

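>>> step_arm(moves=[[-0.03,0,-0.02,0,0.2],[-0.06,0,-0.03,0,0.4]])

```text
t: 24.83
tcp_pos: [0.3136, -0.3161, 0.1707]
tool_rot: [0.088, 1.571, -0.077]
force: [1.2, -1.2, 0.7]
gripper_width: 0.0231
```

```bash
python3 - <<'E'
from h import *
st(); C=cal('wrist'); np.savez('/tmp/w26.npz',K=C[0],r=C[1],t=C[2])
im=robot.snapshot('wrist'); cv2.imwrite('pics/w26.png',im[:,:,::-1])
s=robot.observe(); print(proj('wrist',s['tcp_pos'],C))
E
```

```text
t 24.83 tcp [ 0.3136 -0.3161  0.1707] F [ 1.2 -1.2  0.7] w 0.0231
[[-0.0012  0.1049  0.9945]
 [ 0.0069  0.9945 -0.1048]
 [-1.      0.0067 -0.0019]] [-0.98   0.113 -0.322  1.142  0.003 -0.875]
[315.85041002 264.71652905]
```

View pics/w26.png

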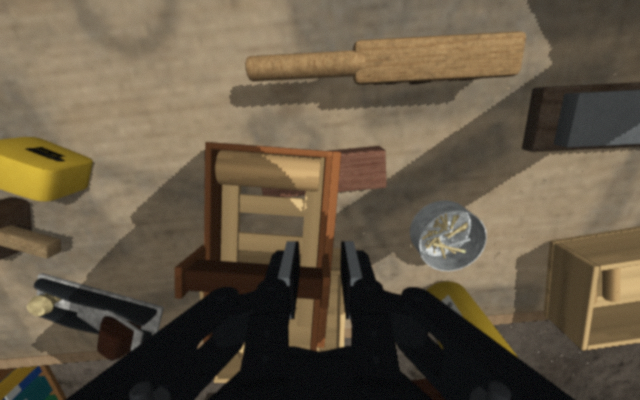

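```bash
python3 - <<'E'
from h import *
im=cv2.imread('pics/w26.png')
cv2.imwrite('pics/w26c.png',cv2.resize(im[135:305,190:370],None,fx=3.5,fy=3.5,interpolation=cv2.INTER_CUBIC))
E
```

```text
(no output)
```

View pics/w26c.png

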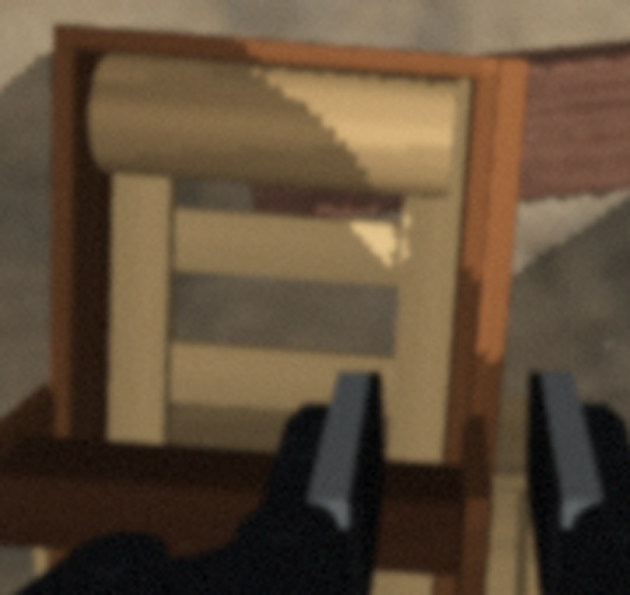

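```bash
python3 - <<'E'
from h import *
d=np.load('/tmp/w26.npz'); C=(d['K'],d['r'],d['t'])
f=lambda x,y,z:onplane('wrist',(x/3.5+190-.4,y/3.5+135-.4),z,C)[:2].round(4)
a=f(482,60,.066); b=f(457,400,.083); print(a,b,np.degrees(np.arctan2(*(b-a)[::-1])),np.linalg.norm(b-a))
g=f(468,280,.077); print(g)
g2=a+(b-a)/np.linalg.norm(b-a)*.052; print(g2)
go((*g2,.06),80)
E
```

```text
[ 0.2723 -0.304 ] [ 0.3566 -0.3193] -10.286902285352367 0.08567718482770076
[ 0.326  -0.3132]
[ 0.32346415 -0.31328602]
go [0.117, 0.0057, 0.0085] yaw 3.9 az now 83.9 dist 0.117
```

>>> step_arm(moves=[[0.03,0.0035,0.0085,4,0.35],[0.06,0.0035,0.0085,4,0.35],[0.085,0.0035,0.0085,4,0.35],[0.105,0.0035,0.0085,4,0.35],[0.117,0.0035,0.0085,4,0.35]], squeeze=100)

```text
t: 25.3
tcp_pos: [0.3234, -0.3135, 0.0521]
tool_rot: [0.142, 1.567, -0.134]
force: [0.2, -0.2, 1.1]
gripper_width: 0.0299
```

```bash
python3 - <<'E'
from h import *
st(); 
im=robot.snapshot('wrist'); cv2.imwrite('pics/w27.png',im[:,:,::-1])
E
```

```text
t 25.3 tcp [ 0.3234 -0.3135  0.0521] F [ 0.2 -0.2  1.1] w 0.0299
[[ 2.000e-04  1.749e-01  9.846e-01]
 [ 5.100e-03  9.846e-01 -1.749e-01]
 [-1.000e+00  5.100e-03 -7.000e-04]] [-0.959  0.227 -0.519  0.829  0.003 -0.783]
```

View pics/w27.png

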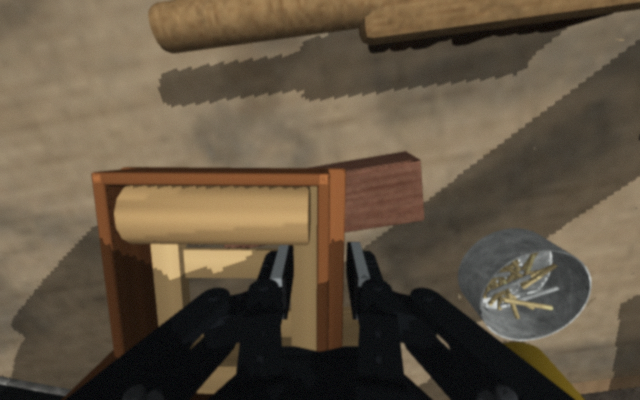

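>>> step_arm(moves=[[0,0,0,0,0.1],[0,0,0,0,0],[0,0,0,0,0],[0,0,0,0,0]], squeeze=100)

```text
t: 25.68
tcp_pos: [0.3239, -0.3145, 0.0547]
tool_rot: [0.14, 1.565, -0.136]
force: [0.2, -0.2, 0.0]
gripper_width: 0.0041
```

>>> step_arm(moves=[[-0.004,0,0,0,0],[-0.01,0,0,0,0],[-0.012,0,0,0,0.05],[-0.012,0,0,0,0.062]], squeeze=20)

```text
t: 26.02
tcp_pos: [0.3237, -0.3146, 0.0668]
tool_rot: [0.14, 1.565, -0.136]
force: [0.1, 0.0, -4.1]
gripper_width: 0.005
```

>>> step_arm(moves=[[0,0,0,0,0.066],[0,0,0,0,0.068]])

```text
t: 26.18
tcp_pos: [0.3234, -0.3141, 0.0659]
tool_rot: [0.141, 1.566, -0.135]
force: [-0.0, -0.0, -4.6]
gripper_width: 0.0061
```

```bash
python3 - <<'E'
from h import *
s=robot.observe(); print(s['force'],s['torque'],s['gripper_width']);
im=robot.snapshot('side'); cv2.imwrite('pics/s27.png',cv2.resize(im[120:260,260:420],None,fx=4,fy=4,interpolation=cv2.INTER_CUBIC)[:,:,::-1])
E
```

```text
[-0.01156832 -0.03574849 -4.55923524] [ 0.29513987  0.1205242  -0.03225362] 0.006149745885312603
```

View pics/s27.png

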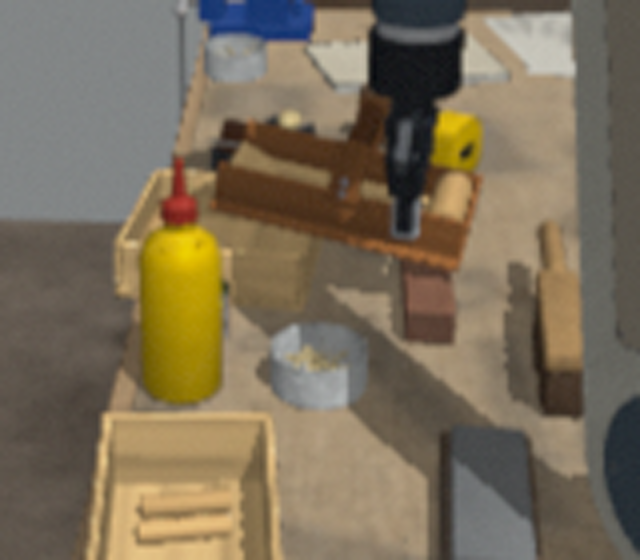

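>>> step_arm(moves=[[0,0,0,0,0.07],[0,0,0,0,0.072]])

```text
t: 26.4
tcp_pos: [0.3234, -0.3141, 0.0657]
tool_rot: [0.142, 1.566, -0.135]
force: [0.6, 0.1, -3.0]
gripper_width: 0.0062
```

>>> step_arm(moves=[[0,0,0,0,0.074]])

```text
t: 26.48
tcp_pos: [0.3235, -0.3142, 0.0658]
tool_rot: [0.141, 1.566, -0.135]
force: [0.2, 0.3, -3.3]
gripper_width: 0.0065
```

```bash
python3 - <<'E'
from h import *
s=robot.observe(); print(s['force'],s['torque'],s['gripper_width']);
im=robot.snapshot('side'); cv2.imwrite('pics/s28.png',cv2.resize(im[120:260,260:420],None,fx=4,fy=4,interpolation=cv2.INTER_CUBIC)[:,:,::-1])
E
```

```text
[ 0.24570296  0.25254445 -3.26767642] [0.09068333 0.02278729 0.05935251] 0.006531929076521302
```

View pics/s28.png

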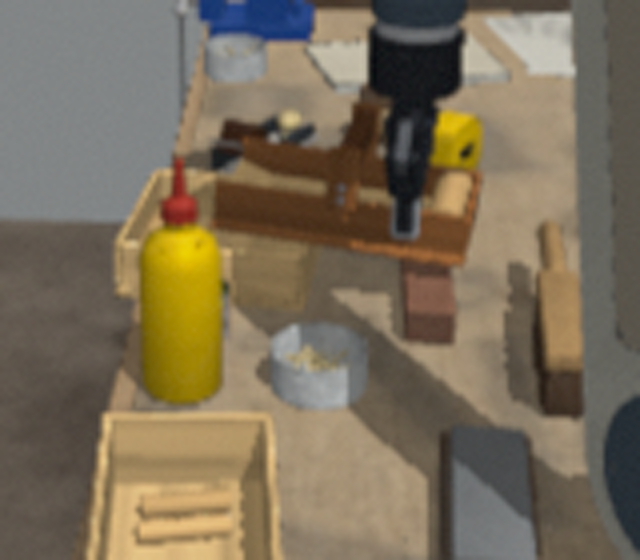

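>>> step_arm(moves=[[0,0,0,0,0.03],[0,0,0,0,0],[-0.012,0,-0.001,0,0],[-0.014,0,-0.001,0,0.06],[-0.014,0,-0.001,0,0.072]], squeeze=30)

```text
t: 26.95
tcp_pos: [0.3227, -0.3145, 0.0804]
tool_rot: [0.14, 1.565, -0.136]
force: [-0.1, 0.6, -5.0]
gripper_width: 0.0065
```

>>> step_arm(moves=[[0,0,0,0,0.074],[0,0,0,0,0.075]])

```text
t: 27.12
tcp_pos: [0.3225, -0.3142, 0.0797]
tool_rot: [0.141, 1.566, -0.135]
force: [-0.5, -0.9, -0.2]
gripper_width: 0.0062
```

```bash
python3 - <<'E'
from h import *
s=robot.observe(); print(s['tcp_pos'],s['force'],s['torque'],s['gripper_width']);
im=robot.snapshot('side'); cv2.imwrite('pics/s29.png',cv2.resize(im[120:260,260:420],None,fx=4,fy=4,interpolation=cv2.INTER_CUBIC)[:,:,::-1])
E
```

```text
[ 0.32253622 -0.31419725  0.07973672] [-0.48212387 -0.89695805 -0.17653182] [-0.09091125  0.06151281 -0.02573658] 0.006201699189402431
```

View pics/s29.png

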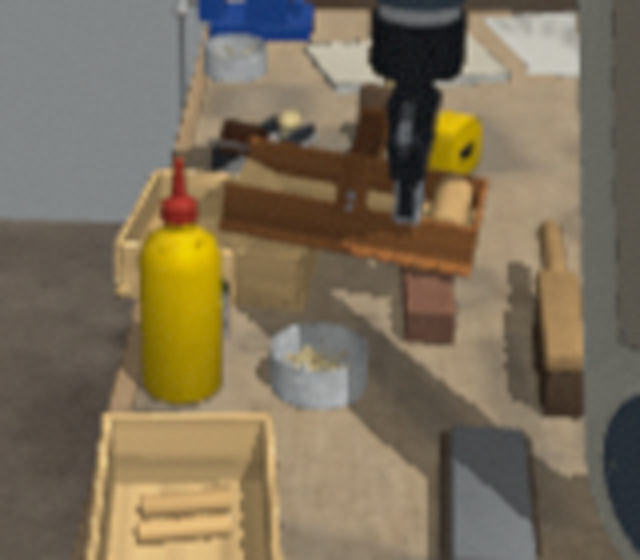

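>>> step_arm(moves=[[0,0,0,0,0.3],[-0.04,0,0,0,0.4],[-0.08,0,0,6,0.55],[-0.12,-0.02,0,13,0.55],[-0.12,-0.05,0.02,20,0.55]])

```text
t: 27.58
tcp_pos: [0.3333, -0.3673, 0.2071]
tool_rot: [0.413, 1.524, -0.416]
force: [1.4, -0.3, 0.8]
gripper_width: 0.0471
```

```bash
python3 - <<'E'
from h import *
st(); C=cal('wrist'); np.savez('/tmp/w30.npz',K=C[0],r=C[1],t=C[2])
im=robot.snapshot('wrist'); cv2.imwrite('pics/w30.png',im[:,:,::-1])
E
```

```text
t 27.58 tcp [ 0.3333 -0.3673  0.2071] F [ 1.4 -0.3  0.8] w 0.0471
[[ 5.600e-03  5.050e-01  8.631e-01]
 [-3.700e-03  8.631e-01 -5.050e-01]
 [-1.000e+00 -3.000e-04  6.700e-03]] [-1.005  0.171 -0.156  1.238  0.003 -0.475]
```

View pics/w30.png

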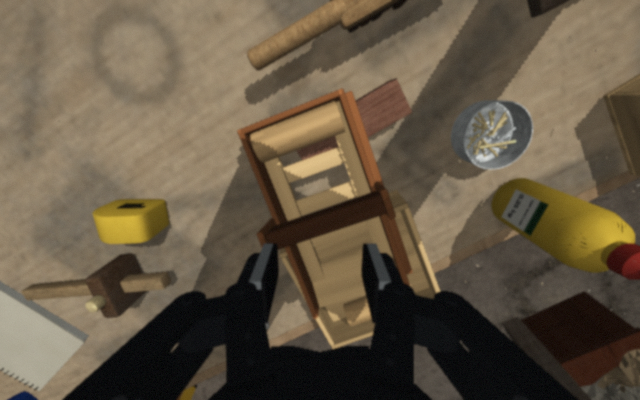

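```bash
python3 - <<'E'
from h import *
d=np.load('/tmp/w30.npz'); C=(d['K'],d['r'],d['t'])
im=cv2.imread('pics/w30.png'); cv2.imwrite('pics/w30c.png',cv2.resize(im[80:300,220:440],None,fx=3.4,fy=3.4,interpolation=cv2.INTER_CUBIC)[:600])
a=onplane('wrist',(270,239),.125,C);b=onplane('wrist',(385,201),.125,C)
print(a,b,(a+b)/2,np.linalg.norm(a-b),np.degrees(np.arctan2(*(b-a)[[1,0]])))
E
```

```text
[ 0.33804919 -0.42080208  0.125     ] [ 0.35695796 -0.31829137  0.125     ] [ 0.34750358 -0.36954672  0.125     ] 0.10424004870292995 79.5488897196854
```

View pics/w30c.png

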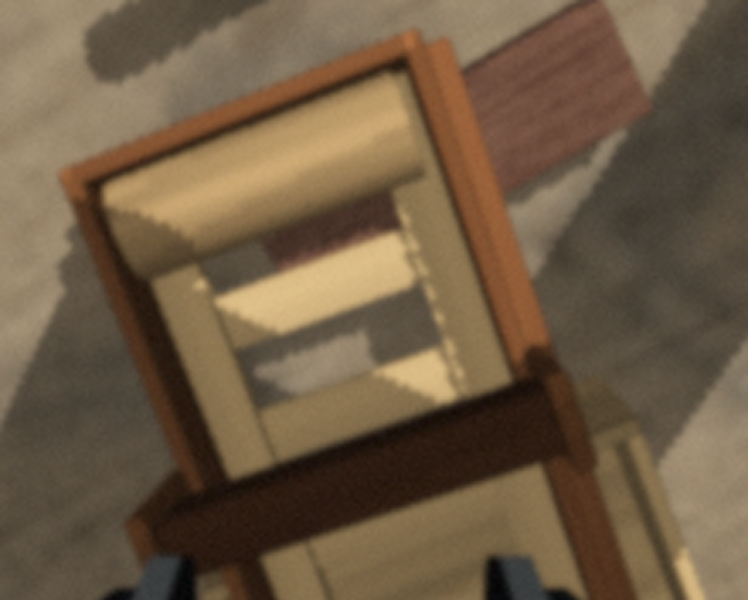

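```bash
python3 - <<'E'
from h import *
go((.350,-.370,.17),-10.5)
E
```

```text
go [0.0337, 0.0111, 0.0091] yaw 69.5 az now 59.0 dist 0.037
```

>>> step_arm(moves=[[0.02,0.006,0.005,70,0.6],[0.034,0.011,0.009,70,0.6],[0.034,0.011,0.009,70,0.6],[0.034,0.011,0.009,70,0.6],[0.034,0.011,0.009,70,0.6]])

```text
t: 28.05
tcp_pos: [0.3467, -0.3621, 0.165]
tool_rot: [0.902, 1.38, -0.895]
force: [-0.4, -0.8, -0.1]
gripper_width: 0.0508
```

>>> step_arm(moves=[[0,0,0,34,0.6],[0,0,0,34,0.6],[0,0,0,34,0.6],[0,0,0,34,0.6],[0,0,0,34,0.6]])

```text
t: 28.47
tcp_pos: [0.3467, -0.3622, 0.1654]
tool_rot: [1.343, 1.122, -1.338]
force: [-0.0, -0.0, -0.2]
gripper_width: 0.0513
```

```bash
python3 - <<'E'
from h import *
st(); go((.350,-.370,.096),-10.5)
im=robot.snapshot('wrist'); cv2.imwrite('pics/w31.png',im[:,:,::-1])
E
```

```text
t 28.47 tcp [ 0.3467 -0.3622  0.1654] F [-0.  -0.  -0.2] w 0.0513
[[ 8.000e-04  9.840e-01 -1.782e-01]
 [ 4.000e-03 -1.782e-01 -9.840e-01]
 [-1.000e+00  1.000e-04 -4.100e-03]] [-0.977  0.207 -0.218  1.148  0.003  0.773]
go [0.0694, 0.0046, 0.0074] yaw 0.2 az now -10.3 dist 0.07
```

View pics/w31.png

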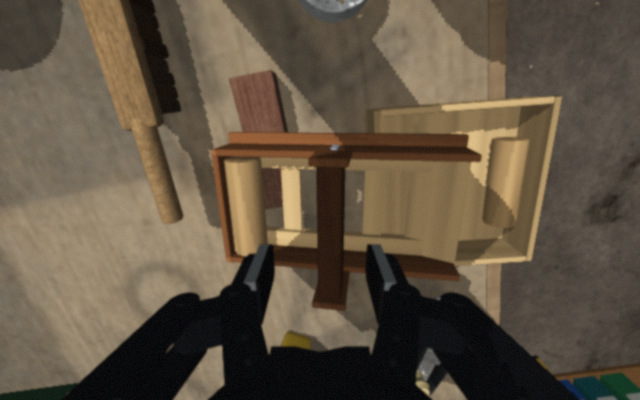

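>>> step_arm(moves=[[0.025,0.009,0.006,0,0.6],[0.05,0.009,0.006,0,0.6],[0.07,0.009,0.006,0,0.6],[0.07,0.009,0.006,0,0.4],[0.07,0.009,0.006,0,0.3]], squeeze=80)

```text
t: 28.93
tcp_pos: [0.3543, -0.3689, 0.0952]
tool_rot: [1.338, 1.128, -1.332]
force: [0.2, 0.3, 0.6]
gripper_width: 0.0282
```

```bash
python3 - <<'E'
from h import *
st()
im=robot.snapshot('wrist'); cv2.imwrite('pics/w32.png',im[:,:,::-1])
E
```

```text
t 28.93 tcp [ 0.3543 -0.3689  0.0952] F [0.2 0.3 0.6] w 0.0282
[[-3.000e-04  9.854e-01 -1.702e-01]
 [ 5.700e-03 -1.702e-01 -9.854e-01]
 [-1.000e+00 -1.300e-03 -5.600e-03]] [-0.972  0.276 -0.317  0.983  0.003  0.77 ]
```

View pics/w32.png

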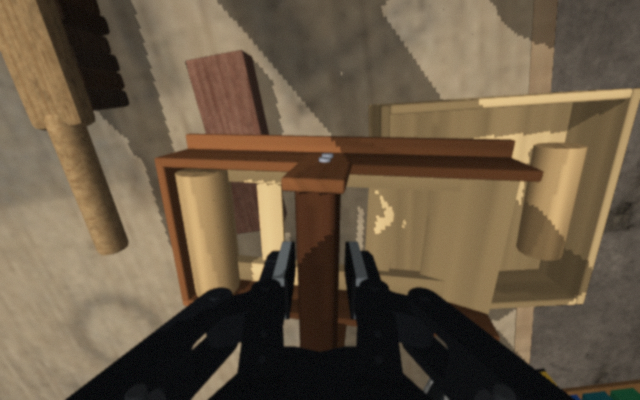

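Bar lies between the pads; close firmly.

>>> step_arm(moves=[[0,0,0,0,0.1],[0,0,0,0,0.05],[0,0,0,0,0.05],[0,0,0,0,0.05]], squeeze=80)

```text
t: 29.32
tcp_pos: [0.3563, -0.3702, 0.0984]
tool_rot: [1.338, 1.12, -1.329]
force: [3.8, 3.0, 6.7]
gripper_width: 0.018
```

```bash
python3 - <<'E'
from h import *
st()
im=robot.snapshot('side'); cv2.imwrite('pics/s33.png',cv2.resize(im[120:260,260:420],None,fx=4,fy=4,interpolation=cv2.INTER_CUBIC)[:,:,::-1])
E
```

```text
t 29.32 tcp [ 0.3563 -0.3702  0.0984] F [3.8 3.  6.7] w 0.018
[[ 5.600e-03  9.854e-01 -1.704e-01]
 [ 8.000e-04 -1.704e-01 -9.854e-01]
 [-1.000e+00  5.400e-03 -1.700e-03]] [-0.971  0.273 -0.313  0.983  0.005  0.771]
```

View pics/s33.png

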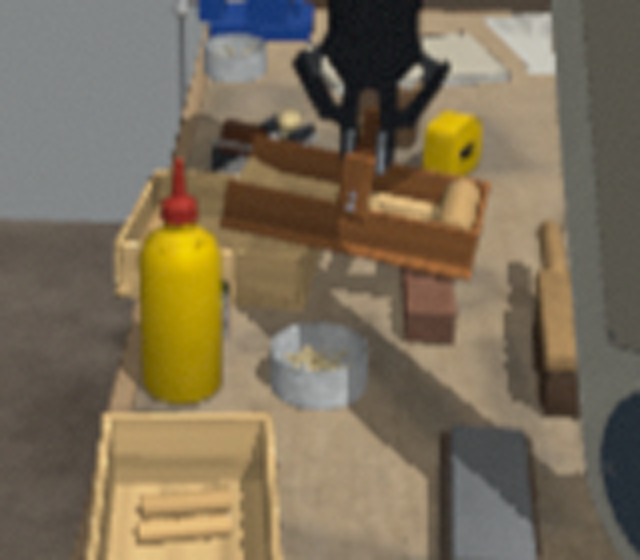

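>>> step_arm(moves=[[-0.008,0,0,0,0.05],[-0.02,0,0,0,0.05],[-0.035,0,0,0,0.05]], squeeze=110)

```text
t: 29.62
tcp_pos: [0.3541, -0.3692, 0.1317]
tool_rot: [1.338, 1.126, -1.333]
force: [-0.6, 0.0, -4.0]
gripper_width: 0.0164
```

```bash
python3 - <<'E'
from h import *
st()
im=robot.snapshot('side'); cv2.imwrite('pics/s34.png',cv2.resize(im[120:260,260:420],None,fx=4,fy=4,interpolation=cv2.INTER_CUBIC)[:,:,::-1])
E
```

```text
t 29.62 tcp [ 0.3541 -0.3692  0.1317] F [-0.6  0.  -4. ] w 0.0164
[[ 1.000e-04  9.852e-01 -1.713e-01]
 [ 4.400e-03 -1.713e-01 -9.852e-01]
 [-1.000e+00 -7.000e-04 -4.300e-03]] [-0.972  0.247 -0.256  1.071  0.003  0.771]
```

View pics/s34.png

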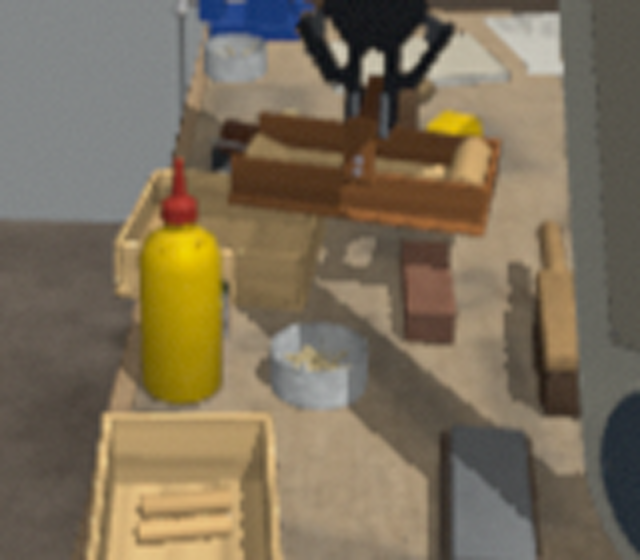

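```bash
python3 - <<'E'
from h import *
go((.4014,-.3755,.132),-5.7)
E
```

```text
go [0.0029, 0.0466, -0.0029] yaw -4.2 az now -9.9 dist 0.047
```

>>> step_arm(moves=[[0,0.01,0,-2,0.05],[0,0.024,-0.001,-4,0.05],[0,0.038,-0.002,-4.5,0.05],[0,0.047,-0.003,-4.5,0.05],[0.01,0.047,-0.003,-4.5,0.05]])

```text
t: 30.08
tcp_pos: [0.404, -0.3753, 0.1211]
tool_rot: [1.279, 1.164, -1.273]
force: [-0.3, -0.3, -4.1]
gripper_width: 0.0163
```

```bash
python3 - <<'E'
from h import *
st()
im=robot.snapshot('wrist'); cv2.imwrite('pics/w35.png',im[:,:,::-1])
im=robot.snapshot('side'); cv2.imwrite('pics/s35.png',cv2.resize(im[120:260,260:420],None,fx=4,fy=4,interpolation=cv2.INTER_CUBIC)[:,:,::-1])
E
```

```text
t 30.08 tcp [ 0.404  -0.3753  0.1211] F [-0.3 -0.3 -4.1] w 0.0163
[[ 0.0027  0.9958 -0.0916]
 [ 0.0022 -0.0916 -0.9958]
 [-1.      0.0025 -0.0025]] [-0.903  0.316 -0.186  1.069  0.004  0.76 ]
```

View pics/w35.png

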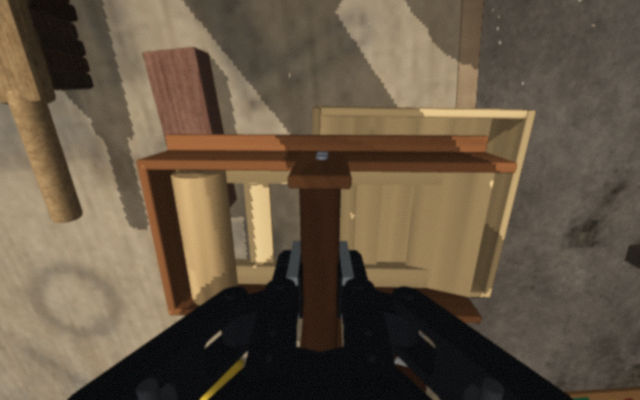

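View pics/s35.png

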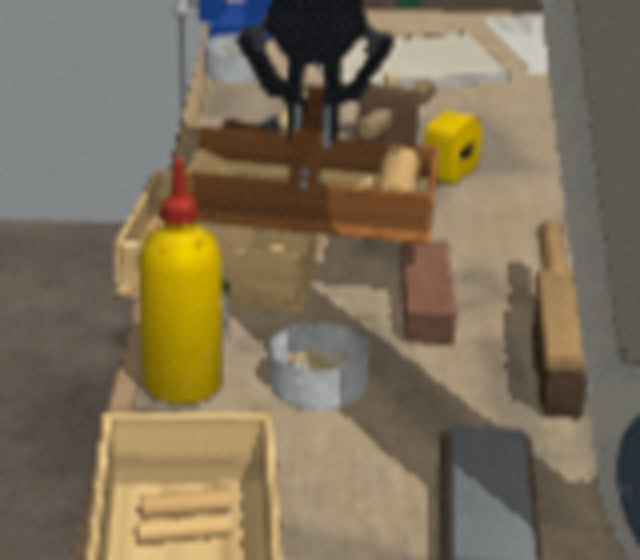

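>>> step_arm(moves=[[0.008,-0.001,0,0,0.05],[0.014,-0.002,0,0,0.05],[0.017,-0.002,0,0,0.05],[0.017,-0.002,0,0,0.05]])

```text
t: 30.52
tcp_pos: [0.3991, -0.3739, 0.104]
tool_rot: [1.282, 1.165, -1.275]
force: [1.2, 2.9, 2.0]
gripper_width: 0.0162
```

>>> step_arm(moves=[[0.002,0,0,0,0.05],[0.004,0,0,0,0.05],[0.004,0,0,0,0.05]])

```text
t: 30.77
tcp_pos: [0.3995, -0.3739, 0.1037]
tool_rot: [1.281, 1.162, -1.274]
force: [-5.5, 15.3, 38.8]
gripper_width: 0.0161
```

>>> step_arm(moves=[[-0.003,0,0,0,0.1],[-0.003,0,0,0,0.21],[-0.003,0.005,0,0,0.25],[-0.003,0.01,0,0,0.25],[-0.002,0.014,0,0,0.25]], squeeze=40)

```text
t: 31.18
tcp_pos: [0.4135, -0.376, 0.1017]
tool_rot: [1.281, 1.165, -1.277]
force: [-4.3, 0.8, 9.0]
gripper_width: 0.0217
```

```bash
python3 - <<'E'
from h import *
st()
im=robot.snapshot('wrist'); cv2.imwrite('pics/w36.png',im[:,:,::-1])
im=robot.snapshot('side'); cv2.imwrite('pics/s36.png',cv2.resize(im[120:260,260:420],None,fx=4,fy=4,interpolation=cv2.INTER_CUBIC)[:,:,::-1])
E
```

```text
t 31.18 tcp [ 0.4135 -0.376   0.1017] F [-4.3  0.8  9. ] w 0.0217
[[ 4.000e-04  9.955e-01 -9.440e-02]
 [ 3.500e-03 -9.440e-02 -9.955e-01]
 [-1.000e+00  0.000e+00 -3.600e-03]] [-0.889  0.343 -0.198  1.032  0.003  0.776]
```

View pics/s36.png

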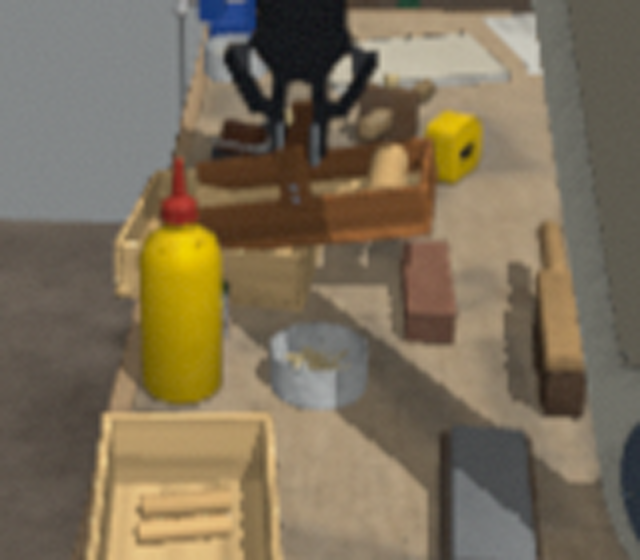

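>>> step_arm(moves=[[-0.001,0.001,0,0,0.25],[-0.001,0.002,0,0,0.25],[-0.001,0.002,0,0,0.25]])

```text
t: 31.53
tcp_pos: [0.4156, -0.3758, 0.1023]
tool_rot: [1.282, 1.166, -1.276]
force: [-1.4, -0.8, -0.6]
gripper_width: 0.0211
```

```bash
python3 - <<'E'
from h import *
st()
im=robot.snapshot('wrist'); cv2.imwrite('pics/w37.png',im[:,:,::-1])
im=robot.snapshot('side'); cv2.imwrite('pics/s37.png',cv2.resize(im[120:260,260:420],None,fx=4,fy=4,interpolation=cv2.INTER_CUBIC)[:,:,::-1])
E
```

```text
t 31.53 tcp [ 0.4156 -0.3758  0.1023] F [-1.4 -0.8 -0.6] w 0.0211
[[ 6.000e-04  9.956e-01 -9.380e-02]
 [ 4.300e-03 -9.380e-02 -9.956e-01]
 [-1.000e+00  2.000e-04 -4.400e-03]] [-0.887  0.345 -0.193  1.036  0.003  0.778]
```

View pics/s37.png

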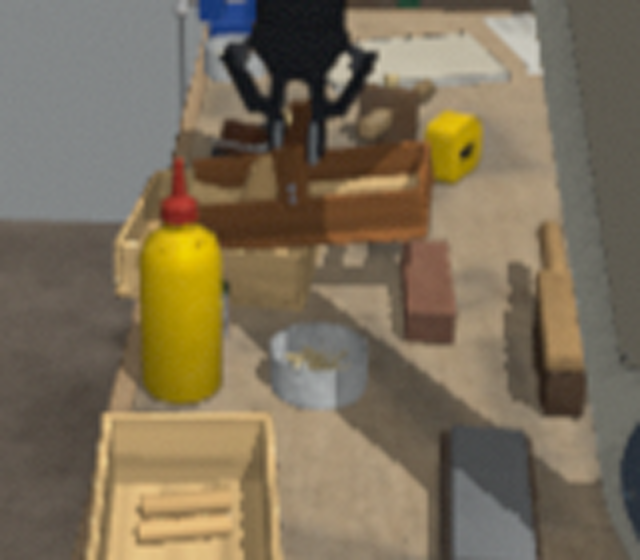

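View pics/w37.png

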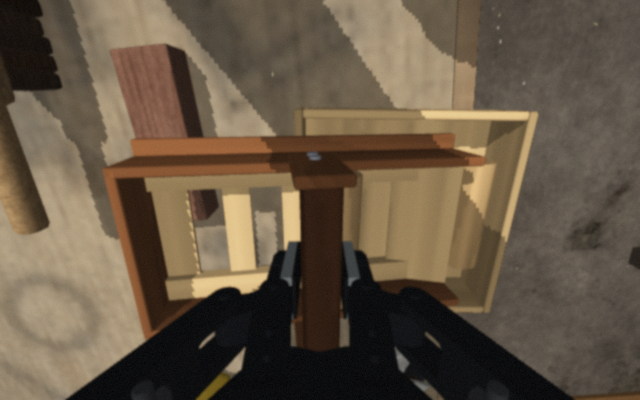

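>>> step_arm(moves=[[0,0.004,0,0,0.27],[0,0.008,0,0,0.28],[0,0.01,0,0,0.285],[0.001,0.012,0,0,0.285]])

```text
t: 31.97
tcp_pos: [0.4277, -0.377, 0.1018]
tool_rot: [1.281, 1.166, -1.276]
force: [-0.7, 1.0, 2.3]
gripper_width: 0.0246
```

```bash
python3 - <<'E'
from h import *
st()
im=robot.snapshot('wrist'); cv2.imwrite('pics/w38.png',im[:,:,::-1])
im=robot.snapshot('side'); cv2.imwrite('pics/s38.png',cv2.resize(im[120:260,260:420],None,fx=4,fy=4,interpolation=cv2.INTER_CUBIC)[:,:,::-1])
E
```

```text
t 31.97 tcp [ 0.4277 -0.377   0.1018] F [-0.7  1.   2.3] w 0.0246
[[ 1.000e-03  9.956e-01 -9.380e-02]
 [ 3.800e-03 -9.380e-02 -9.956e-01]
 [-1.000e+00  7.000e-04 -3.800e-03]] [-0.871  0.36  -0.17   1.042  0.003  0.793]
```

View pics/s38.png

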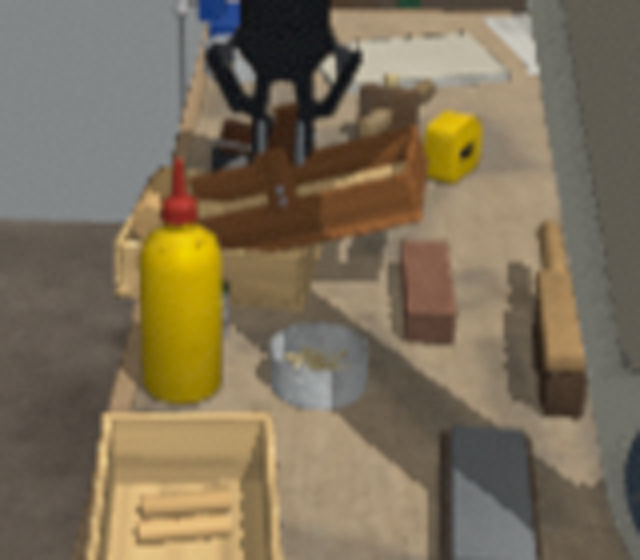

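View pics/w38.png

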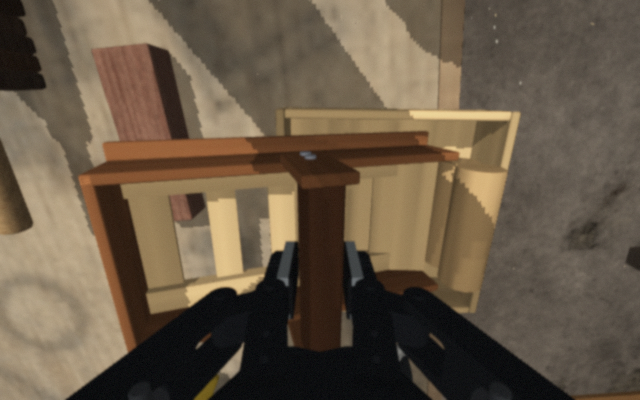

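>>> step_arm(moves=[[0,-0.008,0,0,0.26],[0,-0.016,0,0,0.22],[0,-0.024,0,0,0.18],[-0.001,-0.03,0,0,0.12],[-0.001,-0.03,0,0,0.05]], squeeze=90)

```text
t: 32.48
tcp_pos: [0.3967, -0.3741, 0.1035]
tool_rot: [1.281, 1.164, -1.276]
force: [-4.0, 2.8, 9.9]
gripper_width: 0.0167
```

>>> step_arm(moves=[[0,0,0,0,0.05],[-0.002,0,0,0,0.05],[-0.01,0,0,0,0.05],[-0.025,0,0,0,0.05],[-0.04,0,0,0,0.05]])

```text
t: 32.9
tcp_pos: [0.397, -0.3737, 0.1426]
tool_rot: [1.282, 1.168, -1.276]
force: [-0.1, -0.8, -4.4]
gripper_width: 0.0169
```

```bash
python3 - <<'E'
from h import *
st()
im=robot.snapshot('wrist'); cv2.imwrite('pics/w39.png',im[:,:,::-1])
im=robot.snapshot('side'); cv2.imwrite('pics/s39.png',cv2.resize(im[120:260,260:420],None,fx=4,fy=4,interpolation=cv2.INTER_CUBIC)[:,:,::-1])
E
```

```text
t 32.9 tcp [ 0.397  -0.3737  0.1426] F [-0.1 -0.8 -4.4] w 0.0169
[[-6.000e-04  9.956e-01 -9.400e-02]
 [ 5.900e-03 -9.400e-02 -9.956e-01]
 [-1.000e+00 -1.100e-03 -5.800e-03]] [-0.911  0.294 -0.159  1.123  0.003  0.754]
```

View pics/s39.png

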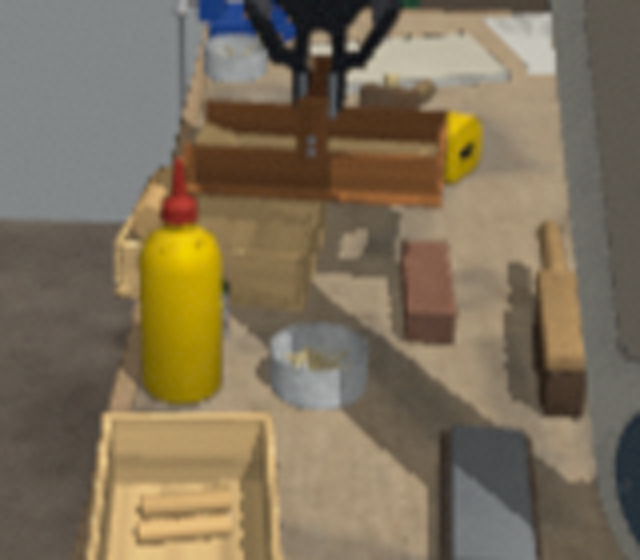

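View pics/w39.png

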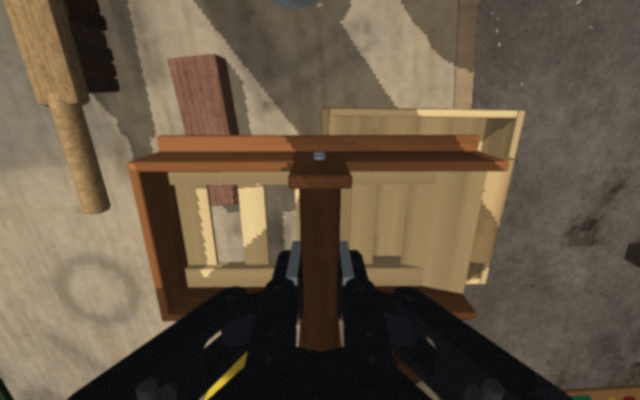

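>>> step_arm(moves=[[-0.04,0,0,0,0.05],[-0.08,0,0,-5,0.05],[-0.12,0,0,-12,0.05],[-0.15,0,-0.02,-19,0.05],[-0.16,0,-0.05,-26,0.05]])

```text
t: 33.42
tcp_pos: [0.4025, -0.3271, 0.306]
tool_rot: [0.939, 1.356, -0.935]
force: [0.6, 0.1, -4.5]
gripper_width: 0.0165
```

```bash
python3 - <<'E'
from h import *
st(); go((.4657,.0703,.30),94.2)
im=robot.snapshot('wrist'); cv2.imwrite('pics/w40.png',im[:,:,::-1])
im=robot.snapshot('top'); cv2.imwrite('pics/t40.png',cv2.resize(im[140:260,320:440],None,fx=5,fy=5,interpolation=cv2.INTER_CUBIC)[:,:,::-1])
E
```

```text
t 33.42 tcp [ 0.4025 -0.3271  0.306 ] F [ 0.6  0.1 -4.5] w 0.0165
[[ 3.700e-03  9.347e-01  3.553e-01]
 [ 1.000e-04  3.553e-01 -9.347e-01]
 [-1.000e+00  3.500e-03  1.200e-03]] [-0.846  0.192  0.121  1.497  0.003  0.362]
go [0.0063, 0.2003, -0.349] yaw -73.4 az now 20.8 dist 0.402
```

View pics/w40.png

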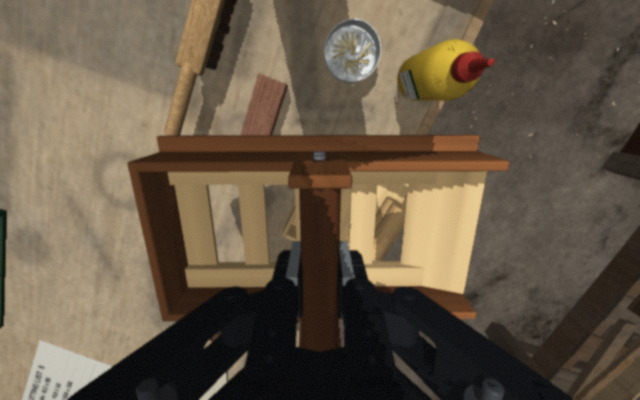

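View pics/t40.png

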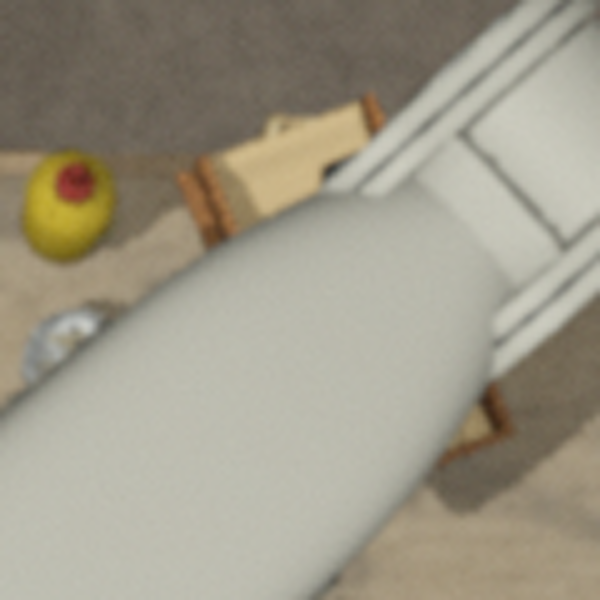

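>>> step_arm(moves=[[0,0.2,-0.349,-73.4,0.05],[0,0.2,-0.349,-73.4,0.05],[0,0.2,-0.349,-73.4,0.05],[0,0.2,-0.349,-73.4,0.05],[0,0.2,-0.349,-73.4,0.05]])

```text
t: 33.93
tcp_pos: [0.4349, -0.1177, 0.3025]
tool_rot: [0.459, 1.524, -0.452]
force: [0.8, -0.4, -3.1]
gripper_width: 0.0163
```

```bash
python3 - <<'E'
from h import *
st(); go((.4657,.0703,.30),94.2)
im=robot.snapshot('top'); cv2.imwrite('pics/t41.png',cv2.resize(im[140:260,320:440],None,fx=5,fy=5,interpolation=cv2.INTER_CUBIC)[:,:,::-1])
E
```

```text
t 33.93 tcp [ 0.4349 -0.1177  0.3025] F [ 0.8 -0.4 -3.1] w 0.0163
[[-7.000e-04  5.495e-01  8.355e-01]
 [ 4.700e-03  8.355e-01 -5.495e-01]
 [-1.000e+00  3.500e-03 -3.100e-03]] [-0.454  0.076 -0.027  1.471  0.004  0.128]
go [0.0033, 0.174, -0.0776] yaw -37.5 az now 56.7 dist 0.191
```

View pics/t41.png

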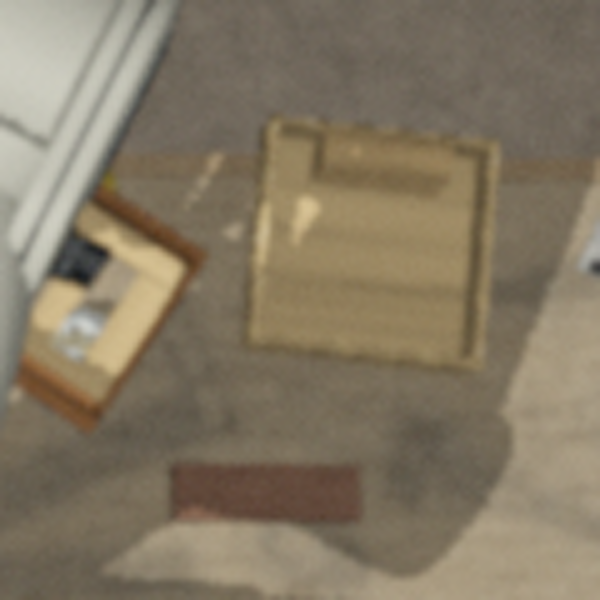

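```bash
python3 - <<'E'
from h import *
for c in ('side','top'):
    im=robot.snapshot(c)
    print(c,[(np.round(d['pixel']).tolist(),round(d['p'],2)) for d in robot.boxes_of(c,'thick_0_c')])
    if c=='side': cv2.imwrite('pics/s41.png',cv2.resize(im[140:220,270:370],None,fx=7,fy=7,interpolation=cv2.INTER_CUBIC)[:,:,::-1])
    else: cv2.imwrite('pics/t42.png',im[:,:,::-1])
E
```

```text
side []
top [([396.0, 171.0], 0.53)]
```

View pics/s41.png

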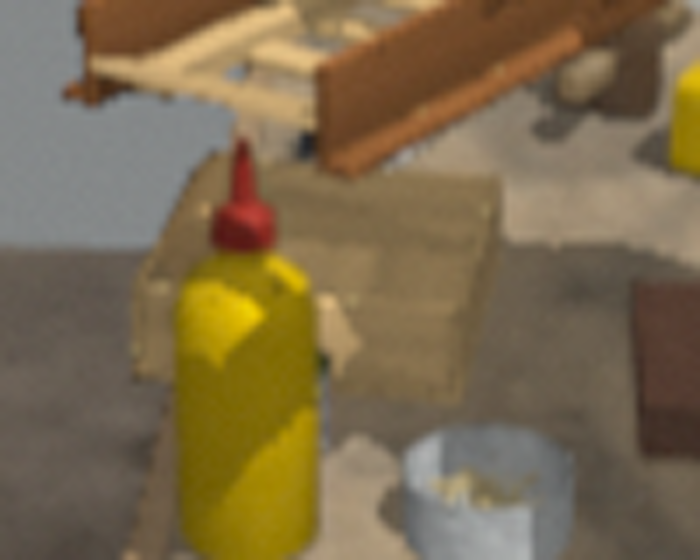

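View pics/t42.png

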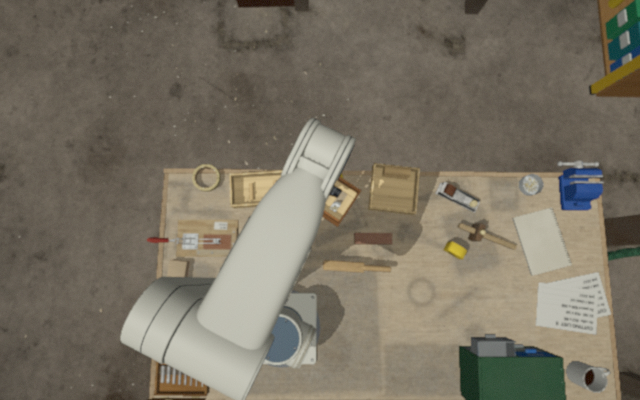

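```bash
python3 - <<'E'
from h import *
P=np.array([onplane('side',(x/3.7+240-.4,y/3.7+150-.4),.06)[:2] for x,y in [(168,272),(327,271),(338,470),(152,470)]]); print(P.round(4),P.mean(0))
for a,b in ((0,1),(3,2),(0,3),(1,2)):
    v=P[b]-P[a]; print(np.linalg.norm(v).round(3),np.degrees(np.arctan2(v[1],v[0])).round(1))
st(); go((.4657,.0703,.30),94.2)
E
```

```text
[[ 0.5364 -0.0332]
 [ 0.4208 -0.0416]
 [ 0.4056  0.1777]
 [ 0.5156  0.1846]] [0.46961652 0.07188513]
0.116 -175.8
0.11 -176.4
0.219 95.5
0.22 94.0
t 34.18 tcp [ 0.4353 -0.1193  0.3029] F [ 0.2  0.7 -3.6] w 0.0165
[[-3.000e-04  5.533e-01  8.330e-01]
 [ 4.200e-03  8.330e-01 -5.533e-01]
 [-1.000e+00  3.300e-03 -2.600e-03]] [-0.456  0.077 -0.025  1.471  0.004  0.13 ]
go [0.0036, 0.1747, -0.0795] yaw -37.8 az now 56.4 dist 0.192
```

>>> step_arm(moves=[[0,0.174,-0.078,-37.8,0.05],[0,0.174,-0.078,-37.8,0.05],[0,0.174,-0.078,-37.8,0.05],[0,0.174,-0.078,-37.8,0.05],[0,0.174,-0.078,-37.8,0.05]])

```text
t: 34.6
tcp_pos: [0.467, 0.0703, 0.3038]
tool_rot: [-0.03, 1.57, 0.037]
force: [0.6, -0.1, -3.8]
gripper_width: 0.0164
```

>>> step_arm(moves=[[0.01,0,0,-2,0.05],[0.04,0,0,-2,0.05],[0.06,0,0,-2,0.05]])

```text
t: 34.85
tcp_pos: [0.4668, 0.0681, 0.2422]
tool_rot: [-0.053, 1.57, 0.059]
force: [0.2, -1.0, -4.4]
gripper_width: 0.0164
```

```bash
python3 - <<'E'
from h import *
st(); go((.468,.068,.13),94.2)
im=robot.snapshot('top'); cv2.imwrite('pics/t43.png',cv2.resize(im[140:260,320:440],None,fx=5,fy=5,interpolation=cv2.INTER_CUBIC)[:,:,::-1])
im=robot.snapshot('wrist'); cv2.imwrite('pics/w43.png',im[:,:,::-1])
im=robot.snapshot('side'); cv2.imwrite('pics/s43.png',im[:,:,::-1])
E
```

```text
t 34.85 tcp [0.4668 0.0681 0.2422] F [ 0.2 -1.  -4.4] w 0.0164
[[-4.000e-04 -7.160e-02  9.974e-01]
 [ 3.700e-03  9.974e-01  7.160e-02]
 [-1.000e+00  3.700e-03 -1.000e-04]] [-0.036  0.122 -0.126  1.324  0.004 -0.107]
go [0.1122, -0.0006, 0.0012] yaw -0.1 az now 94.1 dist 0.112
```

View pics/t43.png

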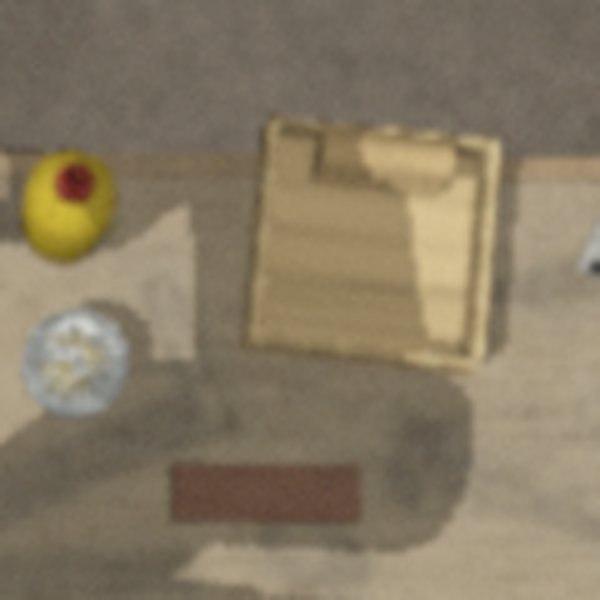

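View pics/w43.png

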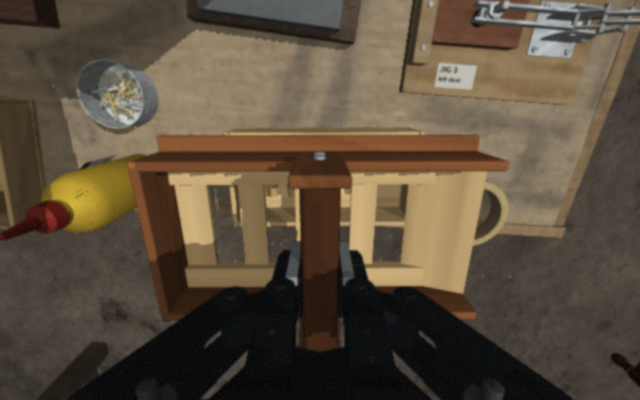

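View pics/s43.png

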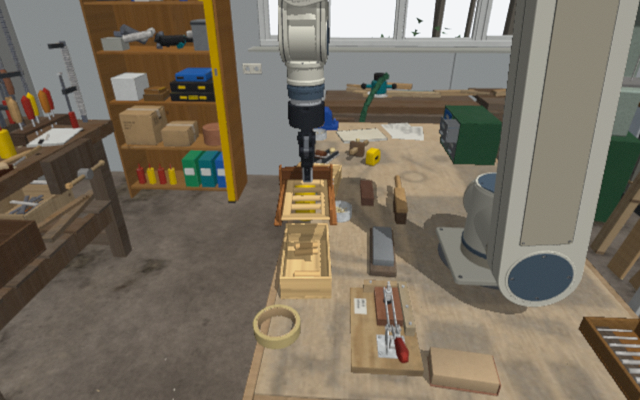

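>>> step_arm(moves=[[0.035,0,0.001,0,0.05],[0.07,0,0.001,0,0.05],[0.1,0,0.001,0,0.05],[0.117,0,0.001,0,0.05],[0.124,0,0.001,0,0.05]])

```text
t: 35.42
tcp_pos: [0.4675, 0.0685, 0.1192]
tool_rot: [-0.053, 1.571, 0.059]
force: [0.5, -0.1, -3.6]
gripper_width: 0.0163
```

```bash
python3 - <<'E'
from h import *
st()
im=robot.snapshot('wrist'); cv2.imwrite('pics/w44.png',im[:,:,::-1])
im=robot.snapshot('side'); cv2.imwrite('pics/s44.png',cv2.resize(im[150:310,240:400],None,fx=3.7,fy=3.7,interpolation=cv2.INTER_CUBIC)[:,:,::-1])
E
```

```text
t 35.42 tcp [0.4675 0.0685 0.1192] F [ 0.5 -0.1 -3.6] w 0.0163
[[-0.0013 -0.0714  0.9974]
 [ 0.0039  0.9974  0.0714]
 [-1.      0.004  -0.001 ]] [-0.035  0.192 -0.365  1.015  0.004 -0.106]
```

View pics/s44.png

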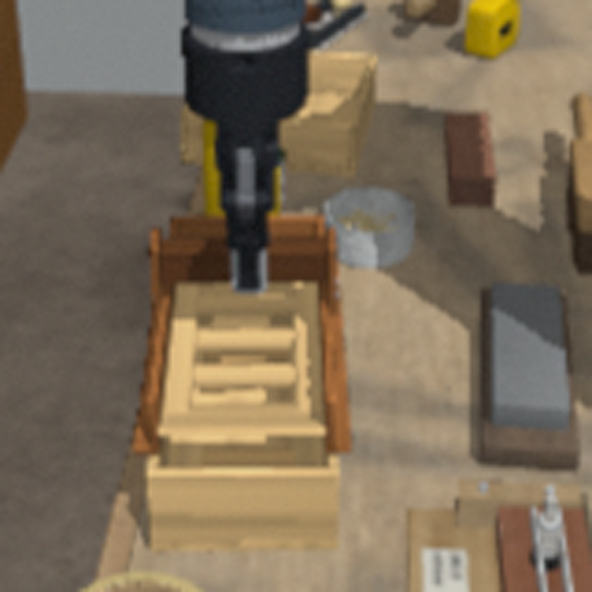

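View pics/w44.png

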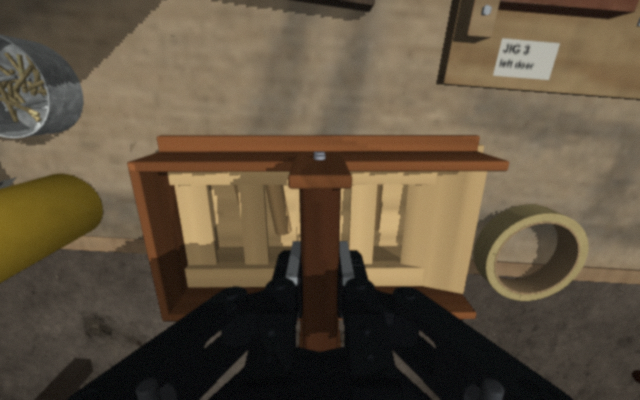

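>>> step_arm(moves=[[0.003,0,0,0,0.05],[0.006,0,0,0,0.05],[0.006,0,0,0,0.05]])

```text
t: 35.77
tcp_pos: [0.4683, 0.0693, 0.1153]
tool_rot: [-0.055, 1.567, 0.061]
force: [-0.2, -0.2, -4.1]
gripper_width: 0.0165
```

>>> step_arm(moves=[[0.002,0,0,0,0.05],[0.004,0,0,0,0.05],[0.004,0,0,0,0.05]])

```text
t: 36.02
tcp_pos: [0.4685, 0.0693, 0.1135]
tool_rot: [-0.055, 1.565, 0.06]
force: [-8.3, -3.4, 25.4]
gripper_width: 0.0166
```

>>> step_arm(moves=[[-0.002,0,0,0,0.15],[-0.002,0,0,0,0.4],[-0.006,0,0,0,0.5],[-0.045,0,0,0,0.5],[-0.085,0,0,0,0.5]])

```text
t: 36.43
tcp_pos: [0.4663, 0.0692, 0.1953]
tool_rot: [-0.055, 1.573, 0.061]
force: [1.5, -0.7, 1.1]
gripper_width: 0.0427
```

>>> step_arm(moves=[[-0.04,0,0,0,0.5],[-0.08,0,0,0,0.5],[-0.11,0,0,0,0.5]])

```text
t: 36.68
tcp_pos: [0.4676, 0.0687, 0.3092]
tool_rot: [-0.055, 1.566, 0.061]
force: [0.3, 0.2, 0.2]
gripper_width: 0.0432
```

```bash
python3 - <<'E'
from h import *
st(); go((.475,-.31,.27),0)
C=cal('wrist');np.savez('/tmp/w45.npz',K=C[0],r=C[1],t=C[2])
im=robot.snapshot('wrist'); cv2.imwrite('pics/w45.png',im[:,:,::-1])
E
```

```text
t 36.68 tcp [0.4676 0.0687 0.3092] F [0.3 0.2 0.2] w 0.0432
[[ 0.0041 -0.0738  0.9973]
 [ 0.0037  0.9973  0.0738]
 [-1.      0.0034  0.0043]] [-0.034  0.11   0.029  1.486  0.004 -0.108]
go [0.0378, -0.3784, -0.0207] yaw 94.2 az now 94.2 dist 0.381
```

View pics/w45.png

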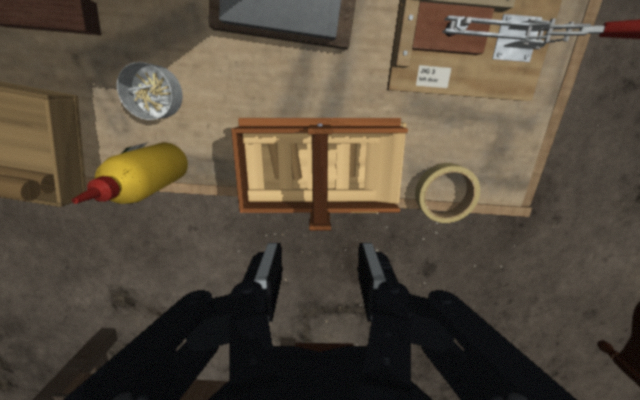

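```bash
python3 - <<'E'
import cv2
im=cv2.imread('pics/w45.png'); cv2.imwrite('pics/w45c.png',cv2.resize(im[80:210,0:130],None,fx=4.5,fy=4.5,interpolation=cv2.INTER_CUBIC))
E
```

```text
(no output)
```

View pics/w45c.png

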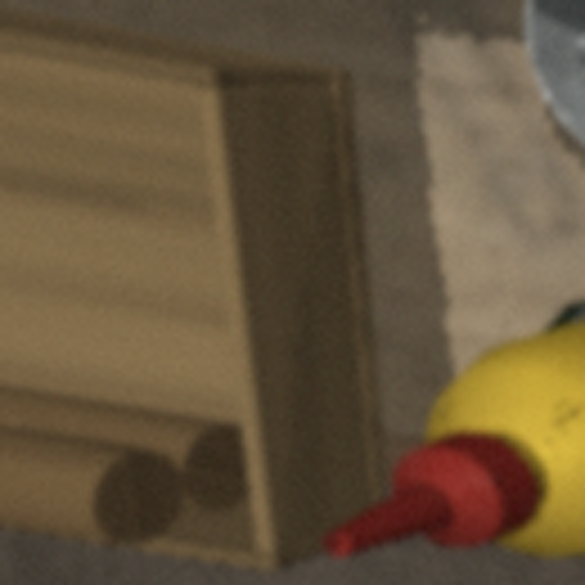

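>>> step_arm(moves=[[0.03,-0.37,-0.02,94,0.5],[0.03,-0.37,-0.02,94,0.5],[0.03,-0.37,-0.02,94,0.5],[0.03,-0.37,-0.02,94,0.5],[0.03,-0.37,-0.02,94,0.5]])

```text
t: 37.15
tcp_pos: [0.4714, -0.1406, 0.2881]
tool_rot: [0.439, 1.526, -0.433]
force: [1.2, -0.0, 0.1]
gripper_width: 0.043
```

```bash
python3 - <<'E'
from h import *
st(); go((.475,-.31,.28),0)
E
```

```text
t 37.15 tcp [ 0.4714 -0.1406  0.2881] F [ 1.2 -0.   0.1] w 0.043
[[ 1.600e-03  5.285e-01  8.490e-01]
 [ 3.600e-03  8.489e-01 -5.285e-01]
 [-1.000e+00  3.900e-03 -5.000e-04]] [-0.463  0.147  0.02   1.444  0.004  0.094]
go [0.0075, -0.1419, 0.0926] yaw 58.1 az now 58.1 dist 0.17
```

>>> step_arm(moves=[[0,-0.142,0.093,58,0.5],[0,-0.142,0.093,58,0.5],[0,-0.142,0.093,58,0.5],[0,-0.142,0.093,58,0.5],[0,-0.142,0.093,58,0.5]])

```text
t: 37.57
tcp_pos: [0.4762, -0.3148, 0.2857]
tool_rot: [0.924, 1.369, -0.92]
force: [-0.2, 0.8, -0.7]
gripper_width: 0.0428
```

>>> step_arm(moves=[[0.03,0,0,20,0.5],[0.06,0,0,20,0.5],[0.08,0,0,20,0.5],[0.08,0,0,20,0.5]])

```text
t: 37.9
tcp_pos: [0.4751, -0.3073, 0.2032]
tool_rot: [1.183, 1.237, -1.178]
force: [-0.5, -0.1, -0.4]
gripper_width: 0.0426
```

```bash
python3 - <<'E'
from h import *
st(); C=cal('wrist');np.savez('/tmp/w46.npz',K=C[0],r=C[1],t=C[2])
im=robot.snapshot('wrist'); cv2.imwrite('pics/w46.png',im[:,:,::-1])
im=robot.snapshot('side'); cv2.imwrite('pics/s46.png',cv2.resize(im[150:310,240:400],None,fx=3.7,fy=3.7,interpolation=cv2.INTER_CUBIC)[:,:,::-1])
E
```

```text
t 37.9 tcp [ 0.4751 -0.3073  0.2032] F [-0.5 -0.1 -0.4] w 0.0426
[[-0.0041  0.9992  0.0407]
 [ 0.0082  0.0407 -0.9991]
 [-1.     -0.0038 -0.0084]] [-0.724  0.3    0.009  1.288  0.003  0.806]
```

View pics/w46.png

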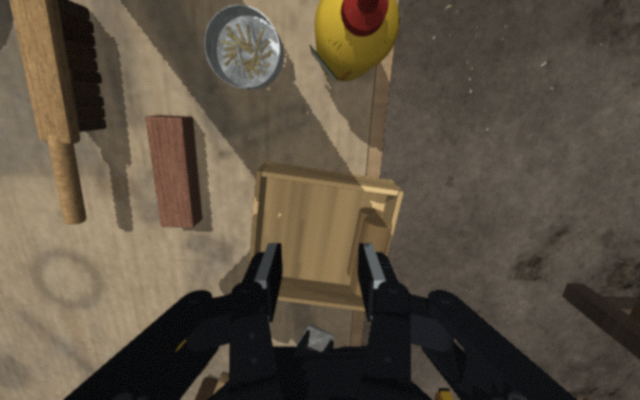

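View pics/s46.png

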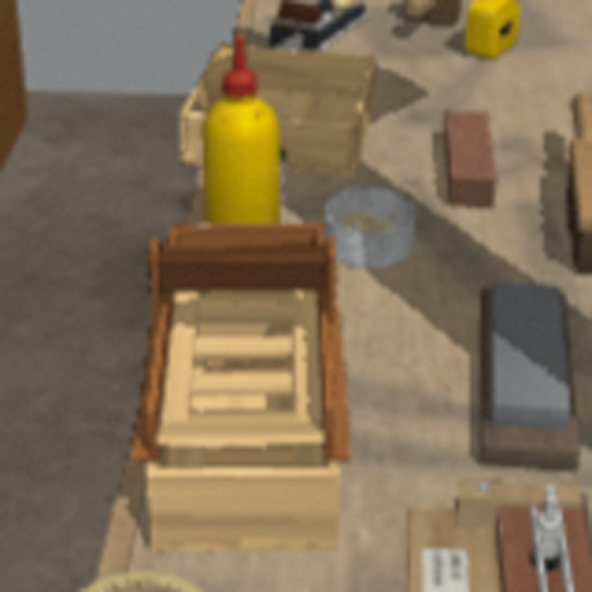

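>>> step_arm(moves=[[-0.03,0.02,-0.02,2,0.5],[-0.05,0.04,-0.03,2,0.5],[-0.05,0.05,-0.03,2,0.5],[-0.05,0.05,-0.03,2,0.5]])

```text
t: 38.33
tcp_pos: [0.5276, -0.276, 0.2601]
tool_rot: [1.201, 1.213, -1.193]
force: [-0.7, -0.7, -0.8]
gripper_width: 0.0426
```

```bash
python3 - <<'E'
from h import *
st(); C=cal('wrist');np.savez('/tmp/w47.npz',K=C[0],r=C[1],t=C[2])
im=robot.snapshot('wrist'); cv2.imwrite('pics/w47.png',im[:,:,::-1]); cv2.imwrite('pics/w47c.png',cv2.resize(im[150:290,230:390],None,fx=4.2,fy=4.2,interpolation=cv2.INTER_CUBIC)[:,:,::-1])
print([(d['pixel'],d['p']) for d in robot.boxes_of('wrist','thick_0_c')])
E
```

```text
t 38.33 tcp [ 0.5276 -0.276   0.2601] F [-0.7 -0.7 -0.8] w 0.0426
[[ 5.300e-03  9.999e-01  1.570e-02]
 [ 9.000e-04  1.570e-02 -9.999e-01]
 [-1.000e+00  5.300e-03 -8.000e-04]] [-0.625  0.33   0.195  1.433  0.004  0.93 ]
[([321.5, 254.1], 0.75)]
```

View pics/w47c.png

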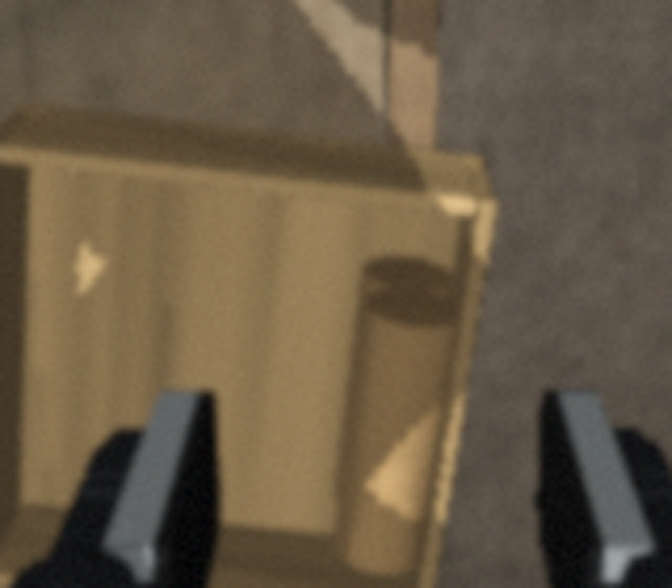

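```bash
python3 - <<'E'
from h import *
im=cv2.imread('pics/w45.png'); cv2.imwrite('pics/w45d.png',cv2.resize(im[105:240,225:415],None,fx=4,fy=4,interpolation=cv2.INTER_CUBIC))
t=robot.snapshot('top'); cv2.imwrite('pics/t47.png',cv2.resize(t[150:270,220:440],None,fx=3.6,fy=3.6,interpolation=cv2.INTER_CUBIC)[:,:,::-1])
o=robot.outline_of('top','offcut_c'); print([(d['pixel'],d['p'],onplane('top',d['pixel'],.03)) for d in o])
E
```

```text
[([374.2, 237.6], 0.57, array([ 0.3030953, -0.3147563,  0.03     ]))]
```

View pics/w45d.png

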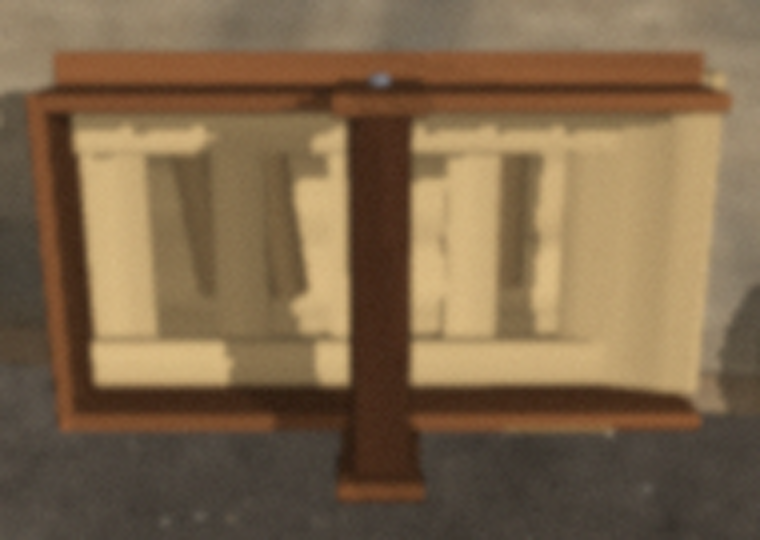

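View pics/t47.png

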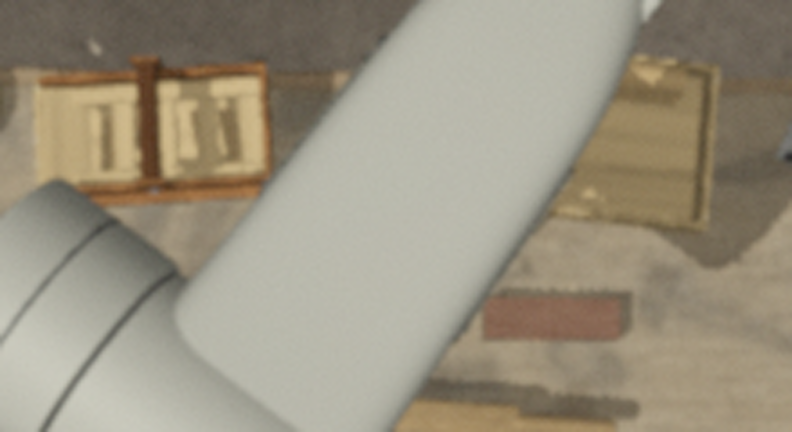

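```bash
python3 - <<'E'
from h import *
d=np.load('/tmp/w45.npz'); C=(d['K'],d['r'],d['t'])
f=lambda x,y,z:onplane('wrist',(x/4+225-.4,y/4+105-.4),z,C)[:2]
a,b=f(380,115,.142),f(382,478,.142); print((a+b)/2,np.linalg.norm(a-b),np.degrees(np.arctan2(*(b-a)[::-1])))
for p in [(32,97),(732,100),(65,428),(700,425)]: print(f(*p,.1).round(4))
# predicted bin rim corners px in crop
c=np.array([.4696,.072]); az=np.radians(94.3); ex=np.array([np.cos(az),np.sin(az)]); ey=np.array([-ex[1],ex[0]])
for u in (-.112,.112):
  for v in (-.057,.057): 
    q=proj('wrist',(*(c+ex*u+ey*v),.06),C); print(u,v,((q-[225,105])*4).round())
E
```

```text
[0.47018408 0.07035919] 0.10571863348004684 4.569528731377942
[ 0.4247 -0.038 ]
[0.41   0.1721]
[ 0.5315 -0.0299]
[0.5152 0.18  ]
-0.112 -0.057 [ 76. 393.]
-0.112 0.057 [46. 71.]
0.112 -0.057 [689. 391.]
0.112 0.057 [720.  70.]
```

>>> step_arm(moves=[[-0.02,0,0,0,0.5],[-0.02,0,0,0,0.5],[-0.02,0,0,0,0.5]])

```text
t: 38.78
tcp_pos: [0.5247, -0.2768, 0.2779]
tool_rot: [1.205, 1.215, -1.199]
force: [-0.8, -0.5, -0.2]
gripper_width: 0.0422
```

```bash
python3 - <<'E'
from h import *
st(); C=cal('wrist')
im=robot.snapshot('wrist'); cv2.imwrite('pics/w48c.png',cv2.resize(im[150:290,230:390],None,fx=4.2,fy=4.2,interpolation=cv2.INTER_CUBIC)[:,:,::-1])
print(robot.hand_in())
E
```

```text
t 38.78 tcp [ 0.5247 -0.2768  0.2779] F [-0.8 -0.5 -0.2] w 0.0422
[[ 0.0019  0.9999  0.0103]
 [ 0.0031  0.0103 -0.9999]
 [-1.      0.0019 -0.0031]] [-0.629  0.327  0.237  1.48   0.004  0.932]
the job is handed in; nothing more can be done
None
```

View pics/w48c.png

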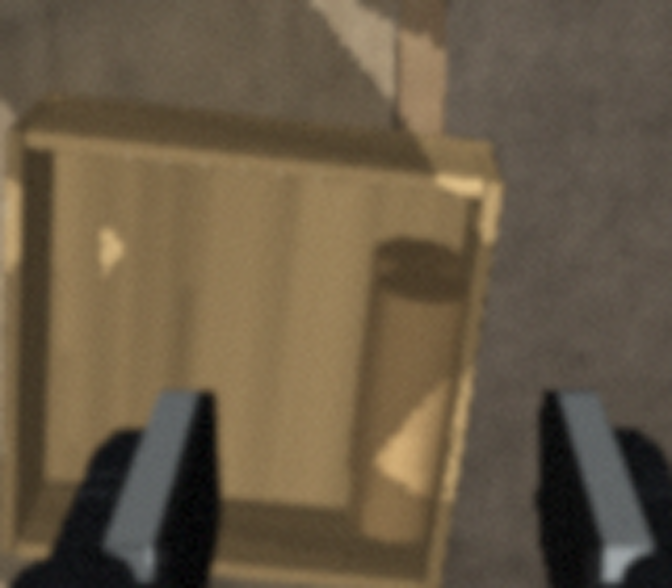

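I finished every step and handed the job in at about 38.8 s. No verdict came back, so the result rests on my own last checks.

- **Offcut:** I lifted it out first and laid it flat on the bench at about (0.303, -0.31), clear of tray and bin.
- **Thin pegs:** I shook the sieve over the bin. The side picture then showed all three pegs in the bin with both thick ones still in the sieve.
- **Thick pegs:** The moves have no tilt, so I tipped the sieve over the tray's rim. The first peg rolled out while I held the sieve by its side wall. That grip then slipped twice: the sieve's rear dropped and came to rest low, over the offcut, and nothing was lost. I took it by the grip bar again and tipped the second peg out with the bar loose between the fingers.
- **Sieve:** I set it back on the bin and let go. Its bar and wall corners measured within about 2–5 mm of where they began, and its direction within half a degree. The bin's middle is only an estimate from the side picture, and the bar lies within 2 mm of it.

The one doubtful point is how the thick pegs lie. Both are in the tray, but one appears to rest on the other against the far wall. I put the upper one's centre at 54 mm at most, under the 60 mm limit, and it looked unmoved in two pictures half a second apart.

The glue bottle was upright and the tin looked to be in its place in the last pictures I took of them.

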